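# Right the fallen oil bottle and hold the rinse dial on its third notch

## Task

One oil bottle has fallen over on the rinsing board: stand it upright on the empty blue square between the other two bottles and let go of it. Only after that, turn the pump's red-handled dial clockwise past its first two notches to the third (the wide blue mark), not beyond it, and finish while still holding it there, since it springs back when released. Leave the two standing bottles, the herb jar and the metal cup standing where they are.

Things in the scene. Friction and masses are not known exactly. Their poses are not given: they have to be found in the camera images.
- bottle_mid (a point): Fallen bottle: green, square body 50 x 50 x 115 mm long, then shoulder, neck and round black cap (30 mm across); 150 mm over all, about 0.3 kg, mass centre about 60 mm from the base. Point: on its long axis 57.5 mm from the base; z axis from base to cap, x and y square to its sides. It starts lying on a flat side on the board, cap roughly away from the robot.
- spot (a point): Centre of the empty blue square (90 x 90 mm, the middle of three), on the board's upper face, 12 mm above the table. z up; x along the board's depth, away from the robot; y along its width. The grey squares of the neighbouring bottles lie at y = +125 and -125 mm from it.
- board: Fixed white rinsing board, 320 mm deep (its x, away from the robot) by 400 mm wide (y), 12 mm thick; origin under its centre. The empty square's centre is at x = -30 mm, y = 0. A fixed steel spray pipe runs along y at x = +145 mm, its top 37 mm above the table.
- left_bottle_mid (a point): Standing bottle on the +y side of the empty square, same make as the fallen one (50 x 50 mm, 150 mm tall); the point is on its axis 57.5 mm above its base, z up. Bystander.
- right_bottle_mid (a point): Standing bottle on the -y side of the empty square, same make (50 x 50 mm, 150 mm tall); the point is on its axis 57.5 mm above its base, z up. Bystander.
- dial_axis (a point): Point on the dial's upright axis, in the middle of the upper face of the fixed grey pump box (190 x 190 x 70 mm high). z up, x and y along the box's sides. Seen from above, counter-clockwise from this x axis, the handle stands at 3.842 rad minus the dial's joint value. Marks 82 mm from the axis: white = rest, yellow, orange, wide blue = first, second, third notch.
- dial_peg (a point): Centre, half-way up, of the dial's upright round red handle peg: 16 mm across, 45 mm long, 58 mm from the dial's axis, turning with the dial. The point is 42.5 mm above the top of the pump box; the peg's top is 65 mm above the box. A red radial arm 18 mm wide, upper face 22 mm above the box, joins its foot to the dial.
- dial (a joint): Dial angle in rad: 0 at rest, growing clockwise seen from above. Notches (felt clicks) at 0.4, 0.8 and 1.2 (the third); stop at 1.6. A spring always drives it back to 0, about 4 N at the peg at rest and 7 N at the third notch, plus about 2 N over the ridge before each notch and one more after the third (at 1.4). It stays in no notch by itself.
- jar_mid (a point): Amber herb jar with a green lid, 70 mm across, 100 mm tall, standing on the table just beyond the pump; the point is its centre, half-way up. Bystander.
- cup_mid (a point): Open aluminium cup, 72 mm across the rim, 70 mm tall, standing on the table just beyond the pump; the point is its centre, half-way up. Bystander.
Not all that is in view belongs to the job. What is shaped like the part that bears bottle_mid but brown or yellow is not meant.

How it is judged:
On the way, in this order (a step that is already met when the one before it is completed fails the run):
1. the fallen bottle stands upright on the empty square, let go (angle between bottle_mid's own z axis and vertical below 0.12 rad and horizontal distance between bottle_mid and spot below 0.03 m and z of bottle_mid in the frame of spot below 0.065 m and contact force between each of the fingers, the arm and bottle below 0.1 N and linear speed of bottle below 0.03 m/s), for 0.3 s.
2. the dial is held at the third notch (value of joint dial between 1.05 and 1.36 rad and contact force between any of the fingers, the arm and dial above 1 N), for 0.5 s.
At the end, for the whole second after the job is handed in: Bottle upright (0.12 rad) within 30 mm of the empty square's centre, at rest, not touched by the robot; dial held still by the robot between 1.05 and 1.36 rad with over 1 N; other bottles upright (0.15 rad), and they, jar and cup within 30 mm of their starts (all of step 1 and all of step 2 and velocity of joint dial between -0.1 and 0.1 rad/s and distance of each of left_bottle_mid, right_bottle_mid, jar_mid, cup_mid from where it was at the start of the episode below 0.03 m and angle between each of left_bottle_mid, right_bottle_mid's own z axis and vertical below 0.15 rad); the arm keeps its last pose, push and grip.
It fails at once if the dial is turned (beyond 0.25 rad) while the bottle is not standing (value of joint dial above 0.25 rad and angle between bottle_mid's own z axis and vertical above 0.3 rad).
It fails at once if the dial is forced far past the third notch, to its stop (value of joint dial above 1.52 rad).
It fails at once if a standing bottle is knocked over (angle between any of left_bottle_mid, right_bottle_mid's own z axis and vertical above 0.5 rad).
It fails at once if the jar or the cup is tipped (angle between any of jar_mid, cup_mid's own z axis and vertical above 0.5 rad).
It also fails if it takes over 66 s, if anything falls off the work surface, if the arm or the gripper's body presses on something with over 40 N, if the wrist force passes 120 N, or if a joint passes its speed limit or range.

## Robot

A 7-joint arm with a two-finger parallel gripper is mounted at the origin on the work surface. World frame = base frame: x ahead of the robot, y to its left, z up, the work surface at z = 0. Lengths are in m, angles in rad, forces in N, time in s.
With the tool pointing down it reaches from about 0.4 to 0.9 m from the base axis. Payload 5.5 kg.
Tool frame: the origin (TCP) lies at the very end of the fingers, on their centre line; the grasp point (between the pads) lies 19 mm behind it; x points along the fingers, y is the direction in which the jaws open and shut, and the axes are right-handed (so a half turn about x gives the same grasp; the last joint's range is limited). The gripper opens to 85 mm and grips with 20 to 120 N. Pads are 22 mm wide; open, the fingers measure 114 mm over their backs; the gripper's body (76 mm by 85 mm) begins 54 mm behind the grasp point. The pads swing forward as they close: fully open they stand 13 mm farther back than shut.
Start: joints at [1.552, 0.501, -0.427, 1.55, 0.221, 1.138, -0.21], TCP at [0.181, -0.624, 0.231] pointing down, gripper open.
Joint ranges: [-2.88, 2.88], [-0.31, 2.03], [-1.54, 1.56], [0.2, 2.42], [-1.41, 4.55], [0.19, 2.02], [-2.57, 2.57]. Speed limits (rad/s): [2.57, 2.57, 3.14, 3.14, 3.14, 3.14, 3.14].

## Interface

Orientations are given as a rotation vector (axis times angle).
In Python, from workcell import ctrl gives the robot as it stands.
- The arm moves only by the tool carry_out, never from a script. Its argument "moves" is a list that holds one entry, the list of rows, each a list of 7 numbers: the shift along the world's x, y, z in mm, then the turn, a rotation vector about the world's x, y, z in degrees, then the finger opening in mm, from 0 to 85.4. A call has 1 to 12 rows; each row shifts and turns the commanded pose from where the row before left it; what a row does not reach is not made up. A row lasts 1/10 s, in which the tool goes at most 50 mm and 8.59 degrees, less where a joint would pass 70% of its speed; a pose out of reach is approached as far as the arm can. A call is refused whole if a number of a shift passes 50 or a number of a turn 8.59, either way. A call with a gripper value outside its range is refused whole. The fingers move at their own pace and stop on an object; "force" is the grip in N (left out, the last holds). Time passes only in rows, so rows that do not move let the fingers close. It gives the time, the measured TCP pose, the force and the opening at its end, in the units of the state.
- ctrl.state(): the state, without advancing time (a new reading comes with each control period).
- ctrl.get_image(name): name is "side" or "top" or "wrist"; returns the picture (400x640x3 uint8, blue, green, red); there is no depth.
- ctrl.get_calibration(name): a dict with "vertical_fov" (degrees; the focal length in pixels is half the picture's height over the tangent of half this angle, whatever the lens; pixels are square), "cx", "cy" (the principal point, pixels), "k1" (the pictures are not rectified: a ray, as slopes to the right and down, at radius r is drawn at 1 + k1 r^2 times it, then the intrinsics apply), "R" (3x3) and "t" (3): a world point X has camera coordinates R X + t. Camera axes: x right, y down, z forward; pixel columns grow to the right and rows downward; lengths in m; the calibration is good to about 2 mm. A picture is of the moment at which its call begins: read the wrist's pose just before it. get_calibration takes no time and is no camera call; for the wrist camera it gives the pose at the moment of the call.
- ctrl.job_done(): hands the job in, once; it reports no verdict.
The state is a dict: "t": time; "joints": joint angles; "joint_vel": joint speeds; "joint_torque": joint torques, N m; "tcp_pos": TCP position; "ee_rot": TCP orientation; "wrist_force": force on the tool from outside, world axes, zero at the start; "wrist_torque": the same for the moment, N m; "gripper_width": finger opening in m.
Only numpy, scipy, OpenCV 4.12 (cv2) and the standard library are available. Lean on these libraries where they do the work, as an engineer would, in place of code of your own. Each camera call takes 0.05 s, during which the arm holds its last target.

## Working session

There is one attempt and no reset: what is moved stays moved. The work goes in short steps, Python scripts to look and compute and a tool call to move; the robot and the scene stay as the last step left them, time stands still between calls to the robot, and variables do not carry over. Pictures are saved under pics/ and viewed, and the job is handed in when it is done.

Besides the shell and the picture viewer there is one more tool, called as a command line: name --argument value ..., lists and objects as JSON in quotes. carry_out: Moves the arm, as the interface text tells. Its arguments: {"type":"object","properties":{"moves":{"type":"array"},"force":{"type":"number"}},"required":["moves"]}

```bash
mkdir -p pics; ls; python3 - <<'E'
from workcell import ctrl
import cv2,numpy as np
s=ctrl.state()
for k in s: print(k,np.round(s[k],3))
for n in ["side","top","wrist"]:
    im=ctrl.get_image(n); cv2.imwrite(f"pics/{n}0.png",im)
    c=ctrl.get_calibration(n); print(n,{k:np.round(v,4).tolist() for k,v in c.items()})
E
```

```text
pics
t 0.0
joints [ 1.552  0.502 -0.427  1.551  0.221  1.138 -0.21 ]
joint_vel [ 0.001 -0.001  0.     0.     0.002 -0.002 -0.001]
joint_torque [-0.0000e+00 -5.6952e+01 -5.8160e+00 -2.8094e+01  1.1000e-02  1.2000e-02
  0.0000e+00]
tcp_pos [ 0.18  -0.624  0.23 ]
ee_rot [ 2.071  0.296 -2.071]
wrist_force [-0.366 -0.446 -1.081]
wrist_torque [ 0.01  -0.048 -0.021]
gripper_width 0.085
side {'vertical_fov': 56.4579, 'cx': 313.4523, 'cy': 204.0768, 'k1': -0.0396, 'R': [[0.9675, -0.2528, -0.0038], [-0.1728, -0.6501, -0.74], [0.1845, 0.7166, -0.6726]], 't': [-0.4508, 0.1964, 0.9371]}
top {'vertical_fov': 56.8987, 'cx': 324.8579, 'cy': 199.2679, 'k1': -0.0273, 'R': [[0.0023, -1.0, 0.0047], [-0.9894, -0.0029, -0.1452], [0.1452, -0.0043, -0.9894]], 't': [0.0879, 0.507, 1.1498]}
wrist {'vertical_fov': 58.2199, 'cx': 322.6725, 'cy': 194.6938, 'k1': -0.0199, 'R': [[0.279, -0.9603, -0.0025], [-0.9212, -0.2684, 0.2818], [-0.2713, -0.0763, -0.9595]], 't': [-0.6489, -0.0384, 0.3799]}
```

View pics/side0.png

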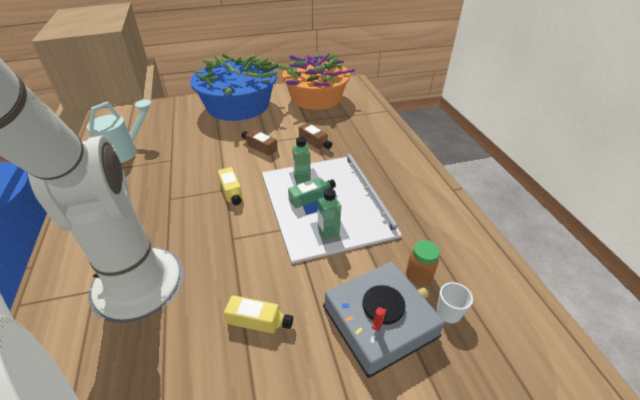

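View pics/top0.png

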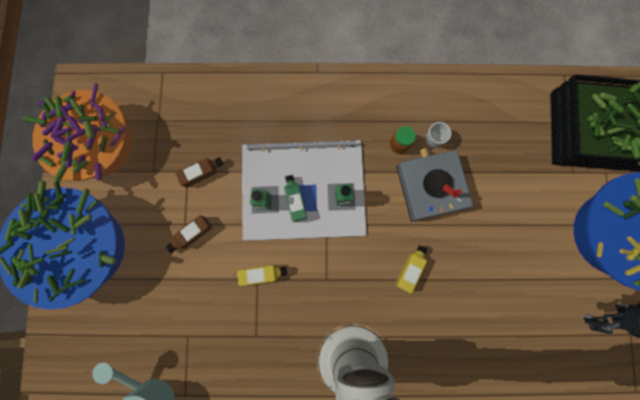

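View pics/wrist0.png

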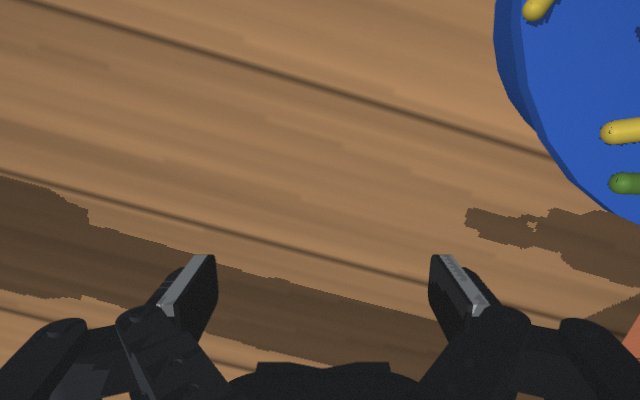

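Candidates for the fallen bottle in the top view:
- green lying at (295,200)
- brown at (197,172) and (190,233)
- yellow at (257,276) and (412,270)
- green standing at (261,200) and (345,193)

I choose the green lying one at (295,200), which has the blue square beside it. Next I'll check it with a crop and measure.

```bash
cat > h.py <<'E'
from workcell import ctrl
import cv2,numpy as np
from scipy.spatial.transform import Rotation as Ro
def K(c):
    f=200/np.tan(np.radians(c["vertical_fov"])/2)
    return np.array([[f,0,c["cx"]],[0,f,c["cy"]],[0,0,1]]),np.array([c["k1"],0,0,0,0.])
def ray(c,uv):
    k,d=K(c); p=cv2.undistortPoints(np.array(uv,float).reshape(-1,1,2),k,d).reshape(-1,2)
    R=np.array(c["R"]);t=np.array(c["t"])
    D=np.c_[p,np.ones(len(p))]@R
    return -R.T@t,D/np.linalg.norm(D,axis=1,keepdims=True)
def plane(c,uv,z):
    o,D=ray(c,uv); return o+D*((z-o[2])/D[:,2])[:,None]
def tri(obs):  # [(c,uv)]
    A=np.zeros((3,3));b=np.zeros(3);L=[]
    for c,uv in obs:
        o,D=ray(c,[uv]);P=np.eye(3)-np.outer(D[0],D[0]);A+=P;b+=P@o;L.append((P,o))
    X=np.linalg.solve(A,b); return X,[np.linalg.norm(P@(X-o)) for P,o in L]
def proj(c,X):
    k,d=K(c);R=np.array(c["R"]);t=np.array(c["t"])
    return cv2.projectPoints(np.array(X,float).reshape(-1,1,3),cv2.Rodrigues(R)[0],t,k,d)[0].reshape(-1,2)
def snap(n,name):
    c=ctrl.get_calibration(n); im=ctrl.get_image(n); cv2.imwrite(f"pics/{name}.png",im)
    return c,im
def st():
    s=ctrl.state();R=Ro.from_rotvec(s["ee_rot"]).as_matrix()
    print("t",round(s["t"],2),"tcp",np.round(s["tcp_pos"],4),"x",np.round(R[:,0],3),"y",np.round(R[:,1],3),"F",np.round(s["wrist_force"],1),"w",round(s["gripper_width"],4),"q",np.round(s["joints"],2))
    return s,R
E
python3 - <<'E'
from h import *
ct=ctrl.get_calibration("top")
im=cv2.imread("pics/top0.png")
cv2.imwrite("pics/crop_top.png",cv2.resize(im[125:245,230:480],None,fx=3,fy=3,interpolation=cv2.INTER_CUBIC))
im=cv2.imread("pics/side0.png")
cv2.imwrite("pics/crop_side.png",cv2.resize(im[130:370,250:480],None,fx=2.5,fy=2.5,interpolation=cv2.INTER_CUBIC))
print(plane(ct,[[242,143],[360,142],[366,237],[242,240]],.012).round(3))
print(plane(ct,[[290,178],[298,220]],.04).round(3))
print(plane(ct,[[438,183],[452,190]],.1).round(3))
st()
E
```

```text
[[ 0.701  0.368  0.012]
 [ 0.705 -0.029  0.012]
 [ 0.387 -0.044  0.012]
 [ 0.377  0.357  0.012]]
[[0.575 0.202 0.04 ]
 [0.439 0.174 0.04 ]]
[[ 0.549 -0.258  0.1  ]
 [ 0.527 -0.301  0.1  ]]
t 0.15 tcp [ 0.1806 -0.6238  0.2305] x [-0.     0.002 -1.   ] y [ 0.278 -0.961 -0.002] F [ 0.3  0.  -0.3] w 0.0855 q [ 1.55  0.5  -0.43  1.55  0.22  1.14 -0.21]
```

View pics/crop_top.png

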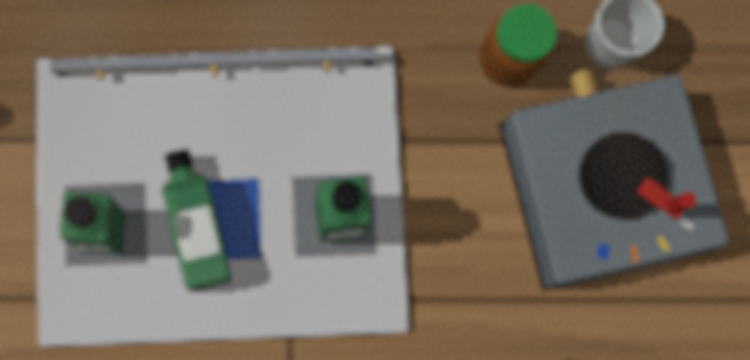

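View pics/crop_side.png

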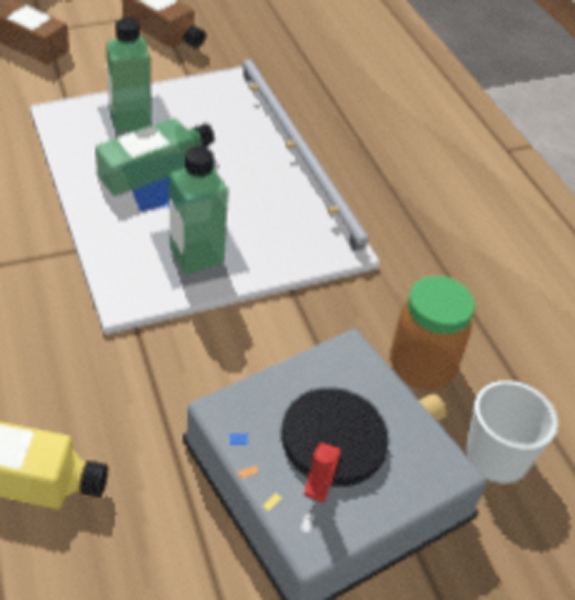

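carry_out --moves '[[[30,34,14,0,0,0,85],[30,34,14,0,0,0,85],[30,34,14,0,0,0,85],[30,34,14,0,0,0,85],[30,34,14,0,0,0,85],[30,34,14,0,0,0,85],[25,36,14,0,0,0,85],[25,36,14,0,0,0,85],[0,46,0,0,0,0,85],[0,46,0,0,0,0,85],[0,46,0,0,0,0,85],[0,46,0,0,0,0,85]]]'

```text
t: 1.35
tcp_pos: [0.4104, -0.1623, 0.3431]
ee_rot: [2.07, 0.294, -2.07]
wrist_force: [1.1, 0.8, 0.5]
gripper_width: 0.0854
```

```bash
python3 -c "
from h import *
st()"
```

```text
t 1.35 tcp [ 0.4104 -0.1623  0.3431] x [-0. -0. -1.] y [ 0.278 -0.961  0.   ] F [1.1 0.8 0.5] w 0.0854 q [ 1.06  0.01 -0.74  1.89  0.01  1.25 -0.97]
```

carry_out --moves '[[[5,45,0,0,0,-1,85],[5,45,0,0,0,-1,85],[5,45,0,0,0,-1,85],[5,45,0,0,0,-1,85],[5,45,0,0,0,-0.5,85],[0,0,0,0,0,0,85]]]'

```text
t: 1.95
tcp_pos: [0.4354, 0.0675, 0.3439]
ee_rot: [2.111, 0.228, -2.108]
wrist_force: [-0.8, -0.5, 0.9]
gripper_width: 0.085
```

```bash
python3 -c "
from h import *
st()
c,im=snap('wrist','w1'); np.save('w1.npy',c)
o,D=ray(c,[[320,200]]);print(o,D)
"
```

```text
t 1.95 tcp [0.4354 0.0675 0.3439] x [ 0.002  0.002 -1.   ] y [ 0.212 -0.977 -0.002] F [-0.8 -0.5  0.9] w 0.085 q [ 0.8   0.02 -1.02  1.88  0.02  1.25 -1.57]
[0.50456052 0.08216391 0.48728751] [[-0.28956811 -0.05294615 -0.9556919 ]]
```

View pics/w1.png

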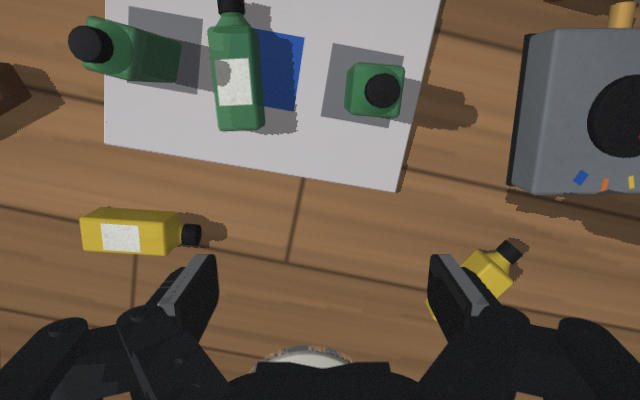

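carry_out --moves '[[[30,20,0,0,0,0,85],[30,20,0,0,0,0,85],[30,20,0,0,0,0,85],[20,20,0,0,0,0,85],[0,0,0,0,0,0,85]]]'

```text
t: 2.5
tcp_pos: [0.5472, 0.142, 0.342]
ee_rot: [2.113, 0.221, -2.117]
wrist_force: [-0.7, 0.5, -1.1]
gripper_width: 0.085
```

```bash
python3 -c "
from h import *
st()
c,im=snap('wrist','w2'); np.save('w2.npy',c)
"
```

```text
t 2.5 tcp [0.5472 0.142  0.342 ] x [-0.002  0.003 -1.   ] y [ 0.203 -0.979 -0.003] F [-0.7  0.5 -1.1] w 0.085 q [ 0.48  0.38 -1.02  1.61  0.33  1.33 -1.95]
```

View pics/w2.png

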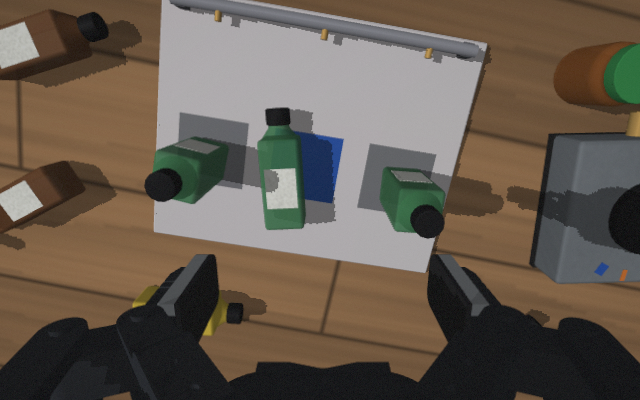

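```bash
cat > m1.py <<'E'
from h import *
for n in ["w1","w2"]:
    im=cv2.imread(f"pics/{n}.png");hsv=cv2.cvtColor(im,cv2.COLOR_BGR2HSV)
    c=np.load(n+".npy",allow_pickle=True).item()
    b=cv2.inRange(hsv,(105,150,60),(125,255,255))
    g=cv2.inRange(hsv,(60,70,30),(90,255,255))
    w=cv2.inRange(hsv,(0,0,160),(180,60,255))
    for nm,m in (("blue",b),("green",g)):
        m=cv2.morphologyEx(m,cv2.MORPH_OPEN,np.ones((3,3)))
        cs,_=cv2.findContours(m,cv2.RETR_EXTERNAL,cv2.CHAIN_APPROX_NONE)
        for q in cs:
            if cv2.contourArea(q)<500: continue
            ap=cv2.approxPolyDP(q,3,True).reshape(-1,2)
            print(n,nm,cv2.contourArea(q),"ctr",q.reshape(-1,2).mean(0).round(),ap.tolist())
            if nm=="blue": print(plane(c,ap,.012).round(4).tolist())
E
python3 m1.py
python3 - <<'E'
import cv2
a=cv2.imread('pics/w2.png')[95:245,140:460];cv2.imwrite('pics/w2c.png',cv2.resize(a,None,fx=2.5,fy=2.5,interpolation=2))
a=cv2.imread('pics/w1.png')[0:150,80:420];cv2.imwrite('pics/w1c.png',cv2.resize(a,None,fx=2.35,fy=2.35,interpolation=2))
E
```

```text
w1 blue 2706.5 ctr [279.  68.] [[257, 30], [264, 105], [293, 109], [303, 38]]
[[0.5565, 0.1768, 0.012], [0.4702, 0.1532, 0.012], [0.4732, 0.1158, 0.012], [0.5594, 0.1201, 0.012]]
w1 green 1767.5 ctr [376.  90.] [[348, 70], [344, 106], [351, 113], [386, 117], [398, 114], [400, 97], [392, 105], [379, 108], [366, 99], [364, 88], [371, 77], [385, 72], [402, 89], [402, 67], [357, 63]]
w1 green 3679.0 ctr [128.  52.] [[87, 18], [88, 26], [111, 38], [113, 53], [103, 63], [83, 62], [84, 66], [129, 80], [175, 80], [178, 42], [96, 17]]
w1 green 3422.0 ctr [236.  75.] [[223, 12], [216, 26], [208, 29], [214, 91], [213, 60], [248, 57], [253, 104], [220, 107], [216, 103], [219, 127], [256, 129], [264, 123], [257, 35], [242, 13]]
w2 blue 2162.5 ctr [319. 166.] [[300, 133], [305, 198], [331, 202], [342, 140]]
[[0.5561, 0.1756, 0.012], [0.4702, 0.1522, 0.012], [0.4719, 0.1159, 0.012], [0.5585, 0.1198, 0.012]]
w2 green 2127.5 ctr [408. 199.] [[383, 169], [380, 200], [396, 230], [413, 231], [410, 214], [419, 205], [429, 204], [441, 212], [444, 193], [437, 186], [400, 182], [390, 168]]
w2 green 2455.5 ctr [193. 166.] [[227, 146], [206, 140], [220, 146], [207, 155], [169, 146], [155, 153], [153, 171], [174, 170], [182, 181], [174, 198], [194, 202], [197, 195], [222, 177]]
w2 green 2592.0 ctr [281. 182.] [[288, 125], [269, 126], [258, 142], [263, 202], [262, 170], [295, 167], [299, 207], [267, 210], [264, 204], [267, 228], [303, 225], [300, 139]]
w2 green 1653.0 ctr [625.  75.] [[639, 44], [621, 49], [607, 65], [604, 85], [618, 101], [639, 102]]
```

View pics/w2c.png

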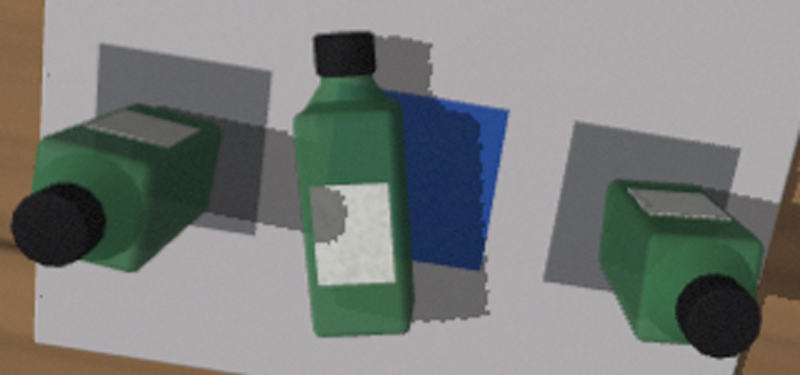

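View pics/w1c.png

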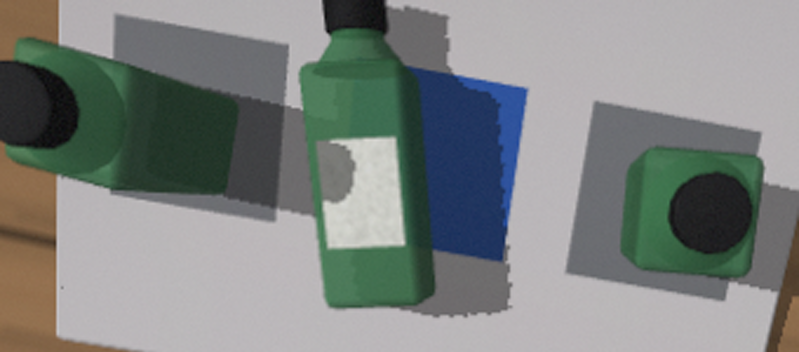

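```bash
python3 - <<'E'
from h import *
c1,c2=[np.load(n+".npy",allow_pickle=True).item() for n in("w1","w2")]
f1=lambda p:np.array(p)/2.35+np.array([80,0]);f2=lambda p:np.array(p)/2.5+np.array([140,95])
P1=dict(l1=(316,141),l2=(398,136),l3=(406,245),l4=(326,248),b3=(328,304),btr=(526,89),bbr=(502,262),rl1=(595,101),rl2=(567,272),lr1=(288,44),lr2=(274,221),sh1=(301,68),sh2=(409,66))
P2=dict(l1=(308,187),l2=(387,183),l3=(396,282),l4=(318,286),b3=(316,333),btr=(508,110),bbr=(480,270),rl1=(575,122),rl2=(545,280),lr1=(271,72),lr2=(254,235),sh1=(296,118),sh2=(400,108))
X={}
for k in P1:
    x,r=tri([(c1,f1(P1[k])),(c2,f2(P2[k]))]);X[k]=x;print(k,x.round(4),np.round(r,4))
e=lambda a,b:(X[a]+X[b])/2
print("label axis",np.degrees(np.arctan2(*( (X['l1']+X['l2']-X['l3']-X['l4'])[[1,0]]))),"centre",sum(X[k] for k in('l1','l2','l3','l4'))/4)
for z in (.012,):
  for a in ("rl","lr","b"): 
    ks=[a+"1",a+"2"] if a!="b" else ["btr","bbr"]
    p=np.array([(plane(c1,[f1(P1[k])],z)[0]+plane(c2,[f2(P2[k])],z)[0])/2 for k in ks]);d=p[0]-p[1]
    print(a,p.mean(0).round(4),np.linalg.norm(d).round(4),np.degrees(np.arctan2(d[1],d[0])).round(2))
for k in ('l1','l2','l3','l4','b3','sh1','sh2'): print(k,plane(c1,[f1(P1[k])],.062)[0].round(4),plane(c2,[f2(P2[k])],.062)[0].round(4))
E
```

```text
l1 [0.5103 0.2085 0.062 ] [0.0002 0.0002]
l2 [0.5204 0.1711 0.0621] [0.0008 0.0008]
l3 [0.4721 0.1582 0.0638] [0. 0.]
l4 [0.4627 0.1956 0.0658] [0.0002 0.0002]
b3 [0.4347 0.1931 0.058 ] [0. 0.]
btr [0.5599 0.1188 0.0122] [0.0003 0.0003]
bbr [0.4703 0.1143 0.0109] [0.0002 0.0002]
rl1 [0.5614 0.0827 0.0136] [0.0001 0.0001]
rl2 [0.4728 0.0782 0.0135] [0.0002 0.0002]
lr1 [0.5547 0.2427 0.0156] [0.0002 0.0002]
lr2 [0.4657 0.2393 0.0143] [0. 0.]
sh1 [0.5413 0.2202 0.0591] [0.0003 0.0003]
sh2 [0.5542 0.1732 0.0465] [0.0004 0.0004]
label axis 15.008508964887971 centre [0.49139158 0.18335747 0.06340283]
rl [0.517  0.0803 0.012 ] 0.089 2.93
lr [0.5099 0.2418 0.012 ] 0.0895 2.41
b [0.5152 0.1166 0.012 ] 0.0895 2.87
l1 [0.5105 0.2083 0.062 ] [0.5102 0.2087 0.062 ]
l2 [0.5208 0.1704 0.062 ] [0.52   0.1717 0.062 ]
l3 [0.4719 0.1586 0.062 ] [0.4715 0.1582 0.062 ]
l4 [0.4622 0.1968 0.062 ] [0.4614 0.1958 0.062 ]
b3 [0.4354 0.1922 0.062 ] [0.4364 0.1928 0.062 ]
sh1 [0.5409 0.2195 0.062 ] [0.5419 0.2195 0.062 ]
sh2 [0.5522 0.1703 0.062 ] [0.5566 0.1723 0.062 ]
```

carry_out --moves '[[[0,0,0,0,0,2.7,85],[-6,3,-8,2.07,-8.04,0,85],[-6,3,-8,2.07,-8.04,0,85],[-6,3,-8,2.07,-8.04,0,85],[-6,3,-8,2.07,-8.04,0,85],[-6,3,-8,2.07,-8.04,0,85],[-6,3,-8,2.07,-8.04,0,85],[0,0,0,0,0,0,85]]]'

```text
t: 3.35
tcp_pos: [0.5088, 0.1684, 0.2992]
ee_rot: [2.742, 0.401, -1.266]
wrist_force: [-0.1, -0.2, 0.8]
gripper_width: 0.0849
```

```bash
python3 -c "
from h import *
st()"
```

```text
t 3.35 tcp [0.5088 0.1684 0.2992] x [ 0.621  0.197 -0.759] y [ 0.276 -0.961 -0.024] F [-0.1 -0.2  0.8] w 0.0849 q [ 0.71 -0.24 -0.97  2.33 -0.7   0.29 -1.01]
```

carry_out --moves '[[[0,0,0,-2.07,8.04,0,85],[0,0,0,-2.07,8.04,0,85],[0,0,0,-2.07,8.04,0,85],[0,0,0,-2.07,8.04,0,85],[0,0,0,-2.07,8.04,0,85],[0,0,0,-2.07,8.04,0,85],[0,0,0,-2.07,8.04,0,85],[0,0,0,-2.07,8.04,0,85],[0,0,0,-2.07,8.04,0,85],[0,0,0,-2.07,8.04,0,85],[0,0,0,-2.07,8.04,0,85],[0,0,0,0,0,0,85]]]'

```text
t: 4.55
tcp_pos: [0.2636, 0.095, 0.4023]
ee_rot: [1.521, 0.21, -2.543]
wrist_force: [0.1, 0.5, -0.1]
gripper_width: 0.0848
```

```bash
python3 -c "
from h import *
st()"
```

```text
t 4.55 tcp [0.2636 0.095  0.4023] x [-0.465 -0.074 -0.882] y [ 0.218 -0.975 -0.033] F [ 0.1  0.5 -0.1] w 0.0848 q [ 1.49 -0.31 -1.53  1.84 -0.22  1.81 -1.3 ]
```

```bash
cat > kin.py <<'E'
import numpy as np, itertools, json
from scipy.spatial.transform import Rotation as R
from scipy.optimize import least_squares
# data q, pos, rotvec
D=[([1.552,.501,-.427,1.55,.221,1.138,-.21],[.181,-.624,.231],[2.071,.296,-2.071]),
([1.06,.01,-.74,1.89,.01,1.25,-.97],[.4104,-.1623,.3431],[2.07,.294,-2.07]),
([.80,.02,-1.02,1.88,.02,1.25,-1.57],[.4354,.0675,.3439],[2.111,.228,-2.108]),
([.48,.38,-1.02,1.61,.33,1.33,-1.95],[.5472,.142,.342],[2.113,.221,-2.117]),
([.71,-.24,-.97,2.33,-.7,.29,-1.01],[.5088,.1684,.2992],[2.742,.401,-1.266]),
([1.49,-.31,-1.53,1.84,-.22,1.81,-1.3],[.2636,.095,.4023],[1.521,.21,-2.543])]
def rz(a):return R.from_euler('z',a)
def ry(a):return R.from_euler('y',a)
def fk(q,p,s):
    # p: yaw0,d1,a1,d3,a3,d5,a5,d7,yaw7, o2,o4,o6
    q=np.array(q)*s
    v=lambda x,z:np.array([x,0,z])
    rot=rz(q[0]+p[0]); x=rot.apply(v(0,p[1]))
    rot=rot*ry(q[1]+p[9]); x=x+rot.apply(v(p[2],p[3]))
    rot=rot*rz(q[2]); rot4=rot*ry(q[3]+p[10]); x=x+rot.apply(v(p[4],0))+rot4.apply(v(p[11],p[5]))
    rot=rot4*rz(q[4]); r6=rot*ry(q[5]); x=x+rot.apply(v(p[6],0))+r6.apply(v(p[12],p[7]))
    rot=r6*rz(q[6]+p[8])
    # tool: x along z, y jaw -> columns
    M=rot.as_matrix(); T=np.c_[M[:,2],M[:,1],-M[:,0]]
    return x,R.from_matrix(T)
def res(p,s,D):
    o=[]
    for q,x,r in D:
        X,T=fk(q,p,s); o+=list((X-x)*2)+list((R.from_rotvec(r).inv()*T).as_rotvec())
    return np.array(o+list(1e-3*p))
if __name__=="__main__":
    best=[]
    for s in itertools.product([1,-1],repeat=7):
        if s[1]<0: continue
        for y0 in (0,np.pi/2,np.pi,-np.pi/2):
          for y7 in(0,np.pi/2,np.pi,-np.pi/2):
            p0=np.array([y0,.3,0,.35,0,.35,0,.25,y7,0,0,0,0]); 
            c0=np.sum(res(p0,s,D)**2); best.append((c0,s,y0,y7,p0))
    best.sort(key=lambda b:b[0]); out=[]
    for b in best[:40]:
        f=least_squares(res,b[4],args=(b[1],D),max_nfev=60); out.append((f.cost,b[1],f.x))
    out.sort(key=lambda b:b[0])
    for o in out[:5]: print(round(o[0],5),o[1],np.round(o[2],3))
    json.dump([list(out[0][1]),list(out[0][2])],open("kin.json","w"))
    print(np.round(res(out[0][2],out[0][1],D)[:36].reshape(-1,6),4))
E
time python3 kin.py
```

```text
0.00039 (-1, 1, -1, 1, -1, 1, -1) [-1.40e-02  3.13e-01  1.70e-02  5.03e-01 -8.00e-03  4.52e-01 -2.00e-03
  3.44e-01  1.56e+00  3.00e-03 -1.00e-03 -1.60e-02  1.00e-03]
0.00039 (-1, 1, -1, 1, -1, 1, -1) [-1.40e-02  3.13e-01  1.70e-02  5.03e-01 -8.00e-03  4.52e-01 -2.00e-03
  3.44e-01  1.56e+00  3.00e-03 -1.00e-03 -1.60e-02  1.00e-03]
0.00039 (-1, 1, -1, 1, -1, 1, -1) [-1.40e-02  3.13e-01  1.70e-02  5.03e-01 -8.00e-03  4.52e-01 -2.00e-03
  3.44e-01  1.56e+00  3.00e-03 -1.00e-03 -1.60e-02  1.00e-03]
0.96297 (-1, 1, -1, -1, 1, -1, -1) [ 3.387  0.799 -0.232 -0.711 -1.041 -0.599  0.135 -0.021 -1.127 -0.179
 -0.023 -0.044 -0.206]
0.96298 (-1, 1, -1, -1, 1, -1, -1) [ 3.387  0.799 -0.232 -0.711 -1.041 -0.599  0.135 -0.021  5.157 -0.179
 -0.023 -0.044 -0.206]
[[ 0.0113  0.0041 -0.0017  0.0041  0.0008  0.0006]
 [ 0.      0.0081 -0.0009  0.0025 -0.0059 -0.0037]
 [ 0.001   0.003   0.0036 -0.0093 -0.0008  0.0007]
 [ 0.0042 -0.0102  0.0009  0.0034  0.0077 -0.0027]
 [ 0.0004  0.0002 -0.0005 -0.0004  0.0014  0.0105]
 [ 0.0006 -0.0043 -0.0013 -0.0003 -0.0007 -0.0065]]
real	0m43.823s
user	0m44.004s
sys	0m0.138s
```

```bash
cat > ik.py <<'E'
from kin import *
S,P=json.load(open("kin.json"));S=np.array(S);P=np.array(P)
LO=np.array([-2.88,-.31,-1.54,.2,-1.41,.19,-2.57]);HI=np.array([2.88,2.03,1.56,2.42,4.55,2.02,2.57])
def err(q,x,T):
    X,Q=fk(q,P,S); return np.r_[(X-x)*3,(T.inv()*Q).as_rotvec()]
def ik(x,T,n=30,seed=0,q0=None,m=0.05):
    rng=np.random.default_rng(seed);sols=[]
    for i in range(n):
        s=q0 if (q0 is not None and i==0) else rng.uniform(LO+m,HI-m)
        s=np.clip(s,LO+m+1e-3,HI-m-1e-3)
        f=least_squares(err,s,args=(x,T),bounds=(LO+m,HI-m),max_nfev=40)
        if f.cost<1e-6: sols.append(f.x)
    return sols
def tool(ax,jaw):
    ax=np.array(ax)/np.linalg.norm(ax);jaw=np.array(jaw)-ax*np.dot(ax,jaw);jaw/=np.linalg.norm(jaw)
    return R.from_matrix(np.c_[ax,jaw,np.cross(ax,jaw)])
yaw=np.radians(14.4);u=np.array([np.cos(yaw),np.sin(yaw),0]);v=np.array([-np.sin(yaw),np.cos(yaw),0]);zz=np.array([0,0,1.])
base=np.array([.4914,.1834,.037])-.055*u
spot=np.array([.513,.161,.012])
E
cat > t1.py <<'E'
from ik import *
for th in (20,30,40,50,60,70):
    t=np.radians(th)
    ag=-u*np.sin(t)-zz*np.cos(t); g=base+u*.072; xg=g+.019*ag
    af=u*np.cos(t)-zz*np.sin(t); xf=spot+zz*.075+.019*af
    for sg in (1,-1):
      for nm,x,a in (("grasp",xg,ag),("place",xf,af)):
        so=ik(x,tool(a,-v*sg),n=14)
        mar=[min((q-LO).min(),(HI-q).min()) for q in so]
        i=np.argsort(mar)[::-1][:2]
        print(th,sg,nm,len(so),[ (round(mar[k],2),so[k].round(2).tolist()) for k in i])
E
time python3 t1.py
```

```text
20 1 grasp 3 [(np.float64(0.73), [-0.63, 0.79, 0.42, 1.69, -0.33, 1.09, -1.38]), (np.float64(0.56), [0.02, 0.82, -0.56, 1.69, 0.38, 1.11, -2.01])]
20 1 place 0 []
20 -1 grasp 3 [(np.float64(0.6), [-0.83, 0.88, 0.74, 1.68, -0.57, 1.19, 1.97]), (np.float64(0.55), [0.25, 1.01, -0.99, 1.68, 0.71, 1.28, 0.85])]
20 -1 place 0 []
30 1 grasp 0 []
30 1 place 0 []
30 -1 grasp 1 [(np.float64(0.66), [0.07, 0.97, -0.69, 1.54, 0.43, 1.36, 1.08])]
30 -1 place 0 []
40 1 grasp 2 [(np.float64(0.42), [-0.72, 1.08, 0.69, 1.38, -0.49, 1.6, -1.24]), (np.float64(0.05), [0.27, 1.53, -1.49, 1.36, 0.98, 1.96, -2.49])]
40 1 place 0 []
40 -1 grasp 1 [(np.float64(0.44), [0.06, 1.1, -0.74, 1.38, 0.44, 1.58, 1.07])]
40 -1 place 0 []
50 1 grasp 2 [(np.float64(0.33), [-0.25, 1.09, -0.17, 1.24, 0.05, 1.69, -1.73]), (np.float64(0.19), [-0.7, 1.22, 0.76, 1.23, -0.53, 1.83, -1.2])]
50 1 place 0 []
50 -1 grasp 3 [(np.float64(0.33), [-0.27, 1.08, -0.13, 1.24, 0.02, 1.69, 1.44]), (np.float64(0.31), [-0.13, 1.12, -0.4, 1.24, 0.2, 1.71, 1.28])]
50 -1 place 0 []
60 1 grasp 3 [(np.float64(0.11), [-0.45, 1.21, 0.25, 1.09, -0.21, 1.91, -1.49]), (np.float64(0.11), [-0.13, 1.25, -0.45, 1.09, 0.21, 1.91, -1.89])]
60 1 place 0 []
60 -1 grasp 4 [(np.float64(0.12), [-0.2, 1.22, -0.28, 1.09, 0.11, 1.9, 1.35]), (np.float64(0.12), [-0.37, 1.2, 0.09, 1.09, -0.11, 1.9, 1.56])]
60 -1 place 4 [(np.float64(0.06), [0.69, 1.06, -1.48, 2.35, 1.83, 1.09, -0.0]), (np.float64(0.06), [0.63, 0.83, -1.3, 2.36, 1.82, 0.83, -0.1])]
70 1 grasp 0 []
70 1 place 6 [(np.float64(0.1), [-0.84, 0.44, 0.63, 2.25, -0.98, 0.29, -0.71]), (np.float64(0.07), [0.03, 0.4, -0.44, 2.26, 0.89, 0.26, -2.5])]
70 -1 grasp 0 []
70 -1 place 4 [(np.float64(0.18), [0.56, 0.73, -1.2, 2.24, 1.41, 0.72, 0.24]), (np.float64(0.14), [0.65, 0.94, -1.4, 2.23, 1.51, 0.97, 0.21])]
real	1m10.041s
user	1m10.453s
sys	0m0.120s
```

```bash
cat > t2.py <<'E'
from ik import *
from multiprocessing import Pool
def job(a):
    th,yw,sg=a;t=np.radians(th)
    c,s=np.cos(yw*np.pi/180),np.sin(yw*np.pi/180);uu=np.array([c,s,0]);vv=np.array([-s,c,0])
    af=uu*np.cos(t)-zz*np.sin(t); xf=spot+zz*.092+.019*af
    so=ik(xf,tool(af,-vv*sg),n=16,m=.02)
    if not so: return a,0,None
    mar=[min((q-LO).min(),(HI-q).min()) for q in so];k=int(np.argmax(mar))
    return a,round(mar[k],2),so[k].round(2).tolist()
if __name__=="__main__":
    with Pool() as p:
        for r in p.imap(job,[(th,y,sg) for th in(40,50,55,60) for y in (-45,-30,-15,15,45,60,75) for sg in(1,-1)]):
            if r[2]:print(*r)
E
nproc; time OMP_NUM_THREADS=1 python3 t2.py
```

```text
4
(40, -45, 1) 0.27 [-0.4, 0.66, -0.5, 2.15, 1.4, 1.21, 1.98]
(40, -45, -1) 0.27 [-0.35, 0.68, -0.58, 2.15, 1.42, 1.26, -1.17]
(40, -30, 1) 0.11 [-0.56, 0.55, -0.27, 2.31, 1.62, 0.96, 1.96]
(40, -30, -1) 0.11 [-0.52, 0.56, -0.31, 2.31, 1.63, 0.98, -1.18]
(40, 60, 1) 0.09 [1.12, 1.28, -1.43, 2.33, 1.65, 0.41, -1.83]
(40, 60, -1) 0.04 [1.08, 1.12, -1.32, 2.33, 1.67, 0.23, 1.23]
(40, 75, 1) 0.22 [0.74, 0.71, -0.74, 2.2, -1.01, 0.49, 0.82]
(40, 75, -1) 0.17 [1.07, 1.17, -1.32, 2.18, 0.69, 0.38, 2.4]
(50, -45, 1) 0.19 [-1.63, 1.11, 1.37, 2.12, -0.79, 0.56, -2.29]
(50, -45, -1) 0.29 [0.12, 0.92, -1.18, 2.13, 1.52, 1.55, -1.07]
(50, -30, 1) 0.04 [-1.58, 0.88, 1.22, 2.25, -0.84, 0.23, -1.97]
(50, -30, -1) 0.16 [-0.11, 0.57, -0.73, 2.26, 1.54, 1.01, -0.96]
(50, -15, -1) 0.07 [0.37, 0.97, -1.35, 2.35, 1.85, 1.43, -0.73]
(50, 45, 1) 0.04 [0.98, 1.16, -1.5, 2.38, 1.87, 0.69, -2.45]
(50, 45, -1) 0.04 [0.96, 1.03, -1.41, 2.38, 1.91, 0.54, 0.6]
(50, 60, 1) 0.11 [0.98, 0.95, -1.3, 2.29, 1.32, 0.3, -1.73]
(50, 60, -1) 0.06 [0.62, 0.55, -0.74, 2.3, -1.34, 0.25, -2.35]
(50, 75, 1) 0.24 [0.6, 0.59, -0.6
[... 931 characters left out ...]
 0.92, 1.34, 2.19, -1.06, 0.52, -1.67]
(60, -30, -1) 0.21 [-0.02, 0.51, -0.72, 2.21, 1.33, 0.83, -0.69]
(60, -15, 1) 0.02 [-1.36, 0.62, 1.06, 2.28, -1.06, 0.21, -1.32]
(60, -15, -1) 0.13 [0.04, 0.45, -0.7, 2.29, 1.48, 0.66, -0.56]
(60, 15, -1) 0.07 [0.65, 0.76, -1.3, 2.35, 1.75, 0.76, -0.05]
(60, 45, 1) 0.1 [0.88, 0.97, -1.44, 2.29, 1.54, 0.66, -2.3]
(60, 45, -1) 0.11 [0.88, 0.96, -1.43, 2.29, 1.54, 0.65, 0.84]
(60, 60, 1) 0.2 [0.89, 0.9, -1.34, 2.22, 1.17, 0.51, -1.68]
(60, 60, -1) 0.13 [0.91, 0.99, -1.41, 2.22, 1.26, 0.6, 1.4]
(60, 75, 1) 0.26 [0.11, 0.45, -0.17, 2.16, -0.88, 0.57, 0.46]
(60, 75, -1) 0.27 [0.82, 0.8, -1.17, 2.14, 0.56, 0.46, 2.28]
real	0m50.220s
user	3m11.482s
sys	0m0.181s
```

```bash
cat > sim.py <<'E'
from ik import *
def jac(q):
    X,T=fk(q,P,S);J=np.zeros((6,7));h=1e-5
    for i in range(7):
        d=np.array(q,float);d[i]+=h;X2,T2=fk(d,P,S)
        J[:3,i]=(X2-X)/h;J[3:,i]=(T2*T.inv()).as_rotvec()/h
    return J
VM=.7*np.array([2.57,2.57,3.14,3.14,3.14,3.14,3.14])
def step(q,x,T,sub=5,lam=.01,kn=0.,qr=None):
    q=np.array(q,float);start=q.copy();X0,T0=fk(q,P,S)
    dR=(T*T0.inv()).as_rotvec()
    for i in range(1,sub+1):
        xi=X0+(x-X0)*i/sub;Ti=R.from_rotvec(dR*i/sub)*T0
        for _ in range(2):
            X,Q=fk(q,P,S);e=np.r_[xi-X,(Ti*Q.inv()).as_rotvec()]
            J=jac(q);Ji=J.T@np.linalg.inv(J@J.T+lam**2*np.eye(6))
            dq=Ji@e
            if kn: dq+=(np.eye(7)-Ji@J)@(kn*((qr if qr is not None else (LO+HI)/2)-q))
            q=np.clip(q+dq,LO,HI)
    d=q-start
    q=np.clip(start+np.clip(d,-VM*.1,VM*.1),LO,HI)
    return q
def run(q,rows,**k):
    tr=[]
    x,T=fk(q,P,S)
    for r in rows:
        x=x+np.array(r[:3])/1e3;T=R.from_rotvec(np.radians(r[3:6]))*T
        q=step(q,x,T,**k); x,T=fk(q,P,S)
        tr.append(q)
    return q,tr
E
cat > t3.py <<'E'
from sim import *
q=[1.552,.501,-.427,1.55,.221,1.138,-.21]
A=[[30,34,14,0,0,0]]*6+[[25,36,14,0,0,0]]*2+[[0,46,0,0,0,0]]*4
B=[[5,45,0,0,0,-1]]*4+[[5,45,0,0,0,-.5]]
C=[[30,20,0,0,0,0]]*3+[[20,20,0,0,0,0]]
D1=[[0,0,0,0,0,2.7]]+[[-6,3,-8,2.07,-8.04,0]]*6
E=[[0,0,0,-2.07,8.04,0]]*11
for k in (dict(),dict(kn=.02),dict(kn=.02,qr=np.array([0,.5,0,1.5,0,1.1,0]))):
    qq=q
    for r in (A,B,C,D1,E):
        qq,_=run(qq,r,**k);print(np.round(qq,2),np.round(fk(qq,P,S)[0],3))
    print()
print("obs [1.06 .01 -.74 1.89 .01 1.25 -.97],[.80 .02 -1.02 1.88 .02 1.25 -1.57],[.48 .38 -1.02 1.61 .33 1.33 -1.95],[.71 -.24 -.97 2.33 -.7 .29 -1.01],[1.49 -.31 -1.53 1.84 -.22 1.81 -1.3]")
E
python3 t3.py
```

```text
[ 1.02  0.02 -0.7   1.88  0.01  1.24 -0.97] [ 0.417 -0.162  0.342]
[ 0.73  0.03 -0.94  1.88  0.03  1.24 -1.59] [0.442 0.063 0.342]
[ 0.4   0.36 -0.92  1.6   0.29  1.33 -1.93] [0.552 0.143 0.342]
[ 0.37 -0.18 -0.61  2.42 -0.63  0.19 -1.05] [0.495 0.135 0.272]
[ 0.06  0.88 -0.71  1.21  0.16  2.02 -2.03] [0.489 0.172 0.272]

[ 0.34  0.01  0.02  1.89 -0.    1.24 -0.93] [ 0.417 -0.162  0.342]
[-0.05  0.01 -0.11  1.89 -0.    1.24 -1.53] [0.442 0.063 0.342]
[-0.17  0.25 -0.12  1.61  0.03  1.28 -1.67] [0.552 0.143 0.342]
[ 0.02 -0.18 -0.39  2.42  0.33  0.19 -1.97] [0.488 0.147 0.277]
[-0.28  0.77 -0.07  1.23  0.04  2.02 -1.59] [0.489 0.147 0.276]

[ 0.21  0.01  0.16  1.89 -0.    1.24 -0.92] [ 0.417 -0.162  0.342]
[-0.09  0.01 -0.07  1.89 -0.    1.24 -1.53] [0.442 0.063 0.342]
[-0.25  0.25 -0.03  1.61  0.01  1.28 -1.64] [0.552 0.143 0.342]
[ 0.01 -0.18 -0.38  2.42  0.32  0.19 -1.98] [0.488 0.148 0.279]
[-0.38  0.77  0.12  1.23 -0.03  2.02 -1.51] [0.489 0.148 0.277]

obs [1.06 .01 -.74 1.89 .01 1.25 -.97],[.80 .02 -1.02 1.88 .02 1.25 -1.57],[.48 .38 -1.02 1.61 .33 1.33 -1.95],[.71 -.24 -.97 2.33 -.7 .29 -1.01],[1.49 -.31 -1.53 1.84 -.22 1.81 -1.3]
```

```bash
cat > plan.py <<'E'
from sim import *
def go(q,x2,T2,nmin=1,vmax=45,wmax=8.4,via=None,show="",**k):
    """straight move to pose; returns q, rows"""
    x,T=fk(q,P,S);rv=(T2*T.inv()).as_rotvec() if via is None else via
    n=max(nmin,int(np.ceil(np.linalg.norm(x2-x)*1e3/vmax)),int(np.ceil(np.degrees(np.linalg.norm(rv))/wmax)))
    rows=[list((x2-x)*1e3/n)+list(np.degrees(rv)/n)]*n
    x0,T0=x,T
    mm=9
    for i in range(1,n+1):
        q=step(q,x0+(x2-x0)*i/n,R.from_rotvec(rv*i/n)*T0,**k);mm=min(mm,(q-LO).min(),(HI-q).min())
    X,Q=fk(q,P,S)
    print(show,n,"row",np.round(rows[0],2).tolist(),"q",q.round(2).tolist(),"mar",round(mm,2),"err",np.round((X-x2)*1e3,1),np.round(np.degrees((T2*Q.inv()).magnitude()),2))
    return q
def poses(th,az,s0=.093,lift=.0):
    t=np.radians(th);ag=-u*np.sin(t)-zz*np.cos(t);g=base+u*s0
    a=np.radians(az);uu=np.array([np.cos(a),np.sin(a),0]);vv=np.array([-np.sin(a),np.cos(a),0])
    af=uu*np.cos(t)-zz*np.sin(t)
    return (g+.019*ag,tool(ag,v),ag),(spot+zz*s0+.019*af,tool(af,vv),af)
E
cat > t4.py <<'E'
from plan import *
q0=np.array([1.49,-.31,-1.53,1.84,-.22,1.81,-1.3])
from workcell import ctrl
q0=np.array(ctrl.state()["joints"]);print(q0.round(3),fk(q0,P,S)[0])
down=tool([0,0,-1],-v)
for th,az in ((45,-30),(50,-30),(50,-40)):
    (xg,Tg,ag),(xf,Tf,af)=poses(th,az);print(th,az,xg.round(3),xf.round(3))
    q=go(q0,np.array([.55,.15,.36]),down,show="W1")
    q=go(q,np.array([.55,.15,.36]),tool([0,0,-1],v),via=-np.pi*np.array([0,0,-1.]),show="W2")
    q=go(q,xg-.12*ag,Tg,show="pre")
    q=go(q,xg,Tg,vmax=30,show="grasp")
    xl=(xg+xf)/2+np.array([0,0,.11])
    q=go(q,xg+np.array([0,0,.08]),Tg,vmax=30,show="lift")
    q=go(q,xf+np.array([0,0,.06]),Tf,show="tilt")
    q=go(q,xf,Tf,vmax=20,show="place")
E
python3 t4.py
```

```text
[ 1.493 -0.306 -1.535  1.837 -0.221  1.809 -1.305] [0.26533165 0.09327832 0.402243  ]
45 -30 [0.515 0.19  0.024] [0.525 0.154 0.092]
W1 7 row [40.67, 8.1, -6.03, 0.6, -3.95, 0.21] q [1.86, -0.31, -1.54, 1.68, -0.54, 1.39, -1.08] mar 0.0 err [ -38.8 -114.    76.4] 16.79
W2 22 row [1.76, 5.18, -3.47, -0.0, -0.0, 8.18] q [0.36, 0.73, -1.37, 1.38, 0.7, 1.83, 0.74] mar 0.0 err [0. 0. 0.] 16.79
pre 6 row [7.9, 10.1, -41.93, 0.5, 5.92, 0.81] q [-0.0, 1.32, -1.07, 0.85, 0.67, 2.02, 1.02] mar 0.0 err [ 10.7  14.1 -11.9] 3.55
grasp 5 row [-18.57, -7.03, -14.58, -0.4, 0.53, 0.26] q [0.13, 1.32, -1.06, 1.22, 0.67, 1.83, 0.91] mar 0.04 err [-0. -0.  0.] 0.0
lift 3 row [0.0, 0.0, 26.67, -0.0, 0.0, 0.0] q [0.15, 1.23, -1.11, 1.22, 0.6, 1.91, 0.89] mar 0.11 err [-0. -0. -0.] 0.0
tilt 12 row [0.79, -2.94, 4.0, -1.04, -7.58, -2.89] q [-0.0, 0.52, -0.92, 2.26, 1.5, 1.17, -0.89] mar 0.16 err [-0. -0.  0.] 1.09
place 4 row [0.0, 0.0, -15.0, 0.17, -0.1, -0.19] q [-0.07, 0.67, -0.84, 2.28, 1.64, 1.2, -1.05] mar 0.14 err [-0. -0.  0.] 0.0
50 -30 [0.514 0.189 0.025] [0.524 0.155 0.09 ]
W1 7 row [40.67, 8.1, 
[... 1133 characters left out ...]
, 1.38, 0.7, 1.83, 0.74] mar 0.0 err [0. 0. 0.] 16.79
pre 7 row [7.59, 8.87, -36.87, 0.29, 5.77, 0.62] q [-0.09, 1.35, -0.91, 0.69, 0.57, 2.02, 1.12] mar 0.0 err [ 28.2  29.3 -29.6] 8.39
grasp 5 row [-23.44, -10.44, -9.5, -0.82, 1.35, 0.55] q [0.06, 1.3, -0.91, 1.15, 0.54, 1.87, 1.01] mar 0.04 err [-0. -0.  0.] 0.0
lift 3 row [0.0, 0.0, 26.67, -0.0, 0.0, 0.0] q [0.07, 1.21, -0.94, 1.16, 0.48, 1.95, 0.98] mar 0.07 err [-0. -0. -0.] 0.0
tilt 13 row [0.63, -2.78, 3.51, -1.58, -6.96, -3.26] q [-0.18, 0.45, -0.67, 2.16, 1.25, 1.05, -0.83] mar 0.19 err [-0. -0. -0.] 0.06
place 3 row [0.0, 0.0, -20.0, 0.01, -0.01, -0.02] q [-0.22, 0.57, -0.62, 2.18, 1.38, 1.04, -0.98] mar 0.24 err [-0. -0.  0.] 0.0
```

```bash
cat > t5.py <<'E'
from plan import *
from workcell import ctrl
q0=np.array(ctrl.state()["joints"])
x0,T0=fk(q0,P,S)
for dx,dy,dz in ((.2,0,0),(.2,.1,0),(.2,-.1,0),(.2,0,-.1),(.2,.1,-.1),(.15,-.1,-.15),(.0,-.2,-.1),(.1,-.3,0),(.2,-.3,0),(.3,-.2,-.1)):
    q=go(q0,x0+np.array([dx,dy,dz]),T0,vmax=25,show=str((dx,dy,dz)))
E
python3 t5.py
```

```text
(0.2, 0, 0) 8 row [25.0, 0.0, 0.0, 0.0, 0.0, 0.0] q [1.58, -0.24, -1.1, 1.97, -0.01, 1.64, -1.19] mar 0.0 err [-233.6 -216.6  -23.3] 21.36
(0.2, 0.1, 0) 9 row [22.22, 11.11, 0.0, 0.0, 0.0, 0.0] q [1.35, 0.05, -1.14, 1.67, 0.07, 1.92, -1.6] mar 0.0 err [-177.7 -305.3   70.4] 25.93
(0.2, -0.1, 0) 9 row [22.22, -11.11, 0.0, 0.0, 0.0, 0.0] q [1.67, -0.31, -1.1, 1.92, 0.04, 1.67, -1.03] mar 0.0 err [-241.8 -148.8   10.5] 18.75
(0.2, 0, -0.1) 9 row [22.22, 0.0, -11.11, 0.0, 0.0, 0.0] q [1.4, -0.03, -1.15, 1.89, 0.15, 1.71, -1.43] mar 0.0 err [-211.4 -230.5   89. ] 18.75
(0.2, 0.1, -0.1) 10 row [20.0, 10.0, -10.0, 0.0, 0.0, 0.0] q [1.18, 0.16, -1.14, 1.58, 0.26, 1.75, -1.79] mar 0.0 err [ -75.6 -343.7  155.3] 31.49
(0.15, -0.1, -0.15) 10 row [15.0, -10.0, -15.0, 0.0, 0.0, 0.0] q [1.71, -0.28, -1.31, 2.23, -0.04, 1.41, -1.11] mar 0.0 err [-233.4  -90.7   15.6] 13.94
(0.0, -0.2, -0.1) 9 row [0.0, -22.22, -11.11, 0.0, 0.0, 0.0] q [2.11, -0.31, -1.54, 2.02, -0.1, 1.5, -0.81] mar 0.0 err [-17.6 -34.3  13. ] 9.45
(0.1, -0.3, 0) 13 row [7.69, -23.08, 0.0, 0.0, 0.0, 0.0] q [2.48, -0.31, -1.54, 1.67, -0.14, 1.68, -0.53] mar 0.0 err [-89.9 -52.3  39.7] 17.36
(0.2, -0.3, 0) 15 row [13.33, -20.0, 0.0, 0.0, 0.0, 0.0] q [1.73, -0.13, -1.27, 1.57, 0.31, 1.9, -1.09] mar 0.0 err [-213.   -22.1  145.1] 20.86
(0.3, -0.2, -0.1) 15 row [20.0, -13.33, -6.67, 0.0, 0.0, 0.0] q [0.64, 0.78, -1.06, 1.24, 0.59, 1.93, -1.72] mar 0.0 err [ -2.5 -12.3  20.5] 2.59
```

carry_out --moves '[[[20,-13,-4,0,0,0,66],[20,-13,-4,0,0,0,66],[20,-13,-4,0,0,0,66],[20,-13,-4,0,0,0,66],[20,-13,-4,0,0,0,66],[20,-13,-4,0,0,0,66]]]'

```text
t: 5.15
tcp_pos: [0.3096, 0.0061, 0.4023]
ee_rot: [1.623, 0.218, -2.478]
wrist_force: [0.1, -0.5, 0.5]
gripper_width: 0.0661
```

```bash
python3 -c "
from h import *
st()"
```

```text
t 5.15 tcp [0.3096 0.0061 0.4023] x [-0.392 -0.063 -0.918] y [ 0.222 -0.975 -0.028] F [ 0.1 -0.5  0.5] w 0.0661 q [ 1.71 -0.31 -1.53  1.81 -0.15  1.73 -1.1 ]
```

```bash
cat > t6.py <<'E'
import sim
from plan import *
from scipy.optimize import lsq_linear
def stepB(q,x,T,sub=1,lam=.02,w=1.0,rot=1.0,marg=.005,**k):
    q=np.array(q,float);start=q.copy()
    for it in range(6):
        X,Q=fk(q,P,S);e=np.r_[(x-X),rot*(T*Q.inv()).as_rotvec()]
        J=jac(q);J[3:]*=rot
        lo=np.maximum(LO+marg,start-VM*.1)-q;hi=np.minimum(HI-marg,start+VM*.1)-q
        A=np.r_[J,lam*np.eye(7)];b=np.r_[e,np.zeros(7)]
        lo=np.minimum(lo,-1e-6);hi=np.maximum(hi,1e-6)
        q=q+lsq_linear(A,b,bounds=(lo,hi)).x
    return q
def runB(q,rows,**k):
    for r in rows:
        x,T=fk(q,P,S)
        x=x+np.array(r[:3])/1e3;T=R.from_rotvec(np.radians(r[3:6]))*T
        q=stepB(q,x,T,**k)
    return q
if __name__=="__main__":
    q0=np.array([ 1.493,-0.306,-1.535,1.837,-0.221,1.809,-1.305])
    r=[[20,-13,-4,0,0,0]]*6
    print(run(q0,r)[0].round(2))
    for lam in(.01,.05):
      for rot in (.3,1): print(lam,rot,runB(q0,r,lam=lam,rot=rot).round(2))
    q1=np.array([.71,-.24,-.97,2.33,-.7,.29,-1.01])
    r=[[0,0,0,-2.07,8.04,0]]*11
    print(run(q1,r)[0].round(2))
    for lam in(.01,.05):
      for rot in (.3,1): print(lam,rot,runB(q1,r,lam=lam,rot=rot).round(2))
E
python3 t6.py
```

```text
[ 2.41 -0.31 -1.54  1.65 -0.39  1.84 -0.81]
0.01 0.3 [ 1.71 -0.31 -1.54  1.81 -0.19  1.64 -1.1 ]
0.01 1 [ 1.71 -0.31 -1.54  1.82 -0.13  1.77 -1.1 ]
0.05 0.3 [ 1.71 -0.31 -1.54  1.81 -0.19  1.64 -1.1 ]
0.05 1 [ 1.71 -0.31 -1.54  1.82 -0.13  1.77 -1.1 ]
[ 0.1   0.87 -0.79  1.09  0.2   2.02 -2.1 ]
0.01 0.3 [ 0.06  0.8  -0.67  1.22  0.15  2.02 -1.97]
0.01 1 [ 0.06  0.79 -0.68  1.3   0.15  2.02 -1.98]
0.05 0.3 [ 0.12  0.8  -0.8   1.25  0.19  2.02 -2.03]
0.05 1 [ 0.15  0.78 -0.81  1.35  0.18  2.02 -2.05]
```

```bash
cat > t7.py <<'E'
from t6 import *
from workcell import ctrl
from multiprocessing import Pool
q0=np.array(ctrl.state()["joints"])
def f(seed):
    rng=np.random.default_rng(seed)
    r=np.r_[rng.uniform(-40,40,3),rng.uniform(-6,6,3)*(rng.random()<.6)]
    q=q0;zs=[]
    for i in range(12):
        q=runB(q,[r],rot=.7);X=fk(q,P,S)[0];zs.append(X[2])
        if X[2]<.22 or np.hypot(X[0],X[1])<.22: return (-9,seed,r,q,X)
    m=min((q-LO).min(),(HI-q).min(),0.4)
    return (m-.2*abs(q[2])-.1*abs(q[0]),seed,r,q,X)
with Pool() as p: o=p.map(f,range(240))
o.sort(key=lambda a:-a[0])
for a in o[:6]: print(round(a[0],2),a[2].round(1).tolist(),a[3].round(2).tolist(),a[4].round(2))
E
time OMP_NUM_THREADS=1 python3 t7.py
```

```text
0.1 [-1.1, -28.7, -3.2, 3.9, -4.3, -5.7] [1.94, 0.27, -0.55, 2.0, -0.84, 1.44, -0.72] [ 0.3  -0.34  0.36]
-0.01 [0.5, -19.9, 16.3, -4.4, -5.2, 0.6] [-0.14, -0.31, 0.0, 2.05, 1.19, 1.15, -2.04] [ 0.45 -0.24  0.59]
-0.03 [-4.5, 5.5, 32.6, -0.0, 0.0, -0.0] [-0.09, -0.14, -0.13, 1.54, -0.03, 2.02, -1.56] [0.28 0.07 0.58]
-0.06 [-26.2, 30.2, 36.6, 5.4, 0.1, 1.2] [-0.45, -0.31, -0.08, 1.61, -1.11, 1.77, -1.63] [0.08 0.4  0.76]
-0.06 [-19.1, -16.1, 25.1, -4.9, 1.2, 2.7] [0.03, -0.31, -0.3, 2.01, 1.14, 2.02, -0.95] [ 0.2  -0.21  0.66]
-0.07 [-22.9, -27.7, 13.1, 0.0, 0.0, 0.0] [1.28, -0.21, -0.18, 1.66, 0.36, 1.8, -0.16] [ 0.03 -0.33  0.56]
real	0m32.694s
user	1m58.596s
sys	0m0.159s
```

```bash
cat > t8.py <<'E'
from t6 import *
from workcell import ctrl
q0=np.array(ctrl.state()["joints"])
for r in ([-4,5,32,0,0,0],[-4,5,32,0,-2,0],[0,5,32,0,-2,0],[5,5,30,.5,-2,0],[0,8,30,0,-1,0]):
    q=q0;print(r)
    for i in range(12):
        q=runB(q,[r],rot=.7)
        if i in(5,8,11): print("  ",i,q.round(2).tolist(),fk(q,P,S)[0].round(3))
E
python3 t8.py
```

```text
[-4, 5, 32, 0, 0, 0]
   5 [1.11, -0.14, -1.13, 1.56, -0.06, 2.02, -1.34] [0.293 0.031 0.543]
   8 [0.57, -0.12, -0.67, 1.55, -0.04, 2.02, -1.43] [0.29  0.044 0.558]
   11 [0.03, -0.13, -0.21, 1.53, -0.03, 2.02, -1.52] [0.287 0.059 0.574]
[-4, 5, 32, 0, -2, 0]
   5 [0.97, -0.29, -0.82, 1.5, -0.13, 2.02, -1.2] [0.285 0.035 0.594]
   8 [0.43, -0.26, -0.46, 1.41, -0.06, 2.02, -1.38] [0.284 0.047 0.645]
   11 [0.12, -0.27, -0.27, 1.31, -0.01, 2.02, -1.49] [0.283 0.06  0.696]
[0, 5, 32, 0, -2, 0]
   5 [1.23, -0.3, -1.02, 1.46, -0.16, 2.01, -1.15] [0.309 0.035 0.594]
   8 [0.69, -0.21, -0.69, 1.34, -0.08, 2.02, -1.36] [0.318 0.047 0.65 ]
   11 [0.3, -0.19, -0.42, 1.23, -0.02, 2.02, -1.47] [0.326 0.06  0.703]
[5, 5, 30, 0.5, -2, 0]
   5 [1.44, -0.28, -1.2, 1.44, -0.22, 1.99, -1.12] [0.339 0.035 0.582]
   8 [0.97, -0.11, -0.98, 1.26, -0.12, 2.02, -1.38] [0.359 0.051 0.651]
   11 [0.44, -0.07, -0.54, 1.12, -0.09, 2.02, -1.48] [0.378 0.067 0.707]
[0, 8, 30, 0, -1, 0]
   5 [1.26, -0.19, -1.24, 1.48, -0.11, 2.02, -1.32] [0.314 0.052 0.567]
   8 [0.72, -0.12, -0.87, 1.41, -0.07, 2.02, -1.5] [0.323 0.075 0.601]
   11 [0.21, -0.11, -0.47, 1.33, -0.03, 2.02, -1.61] [0.328 0.1   0.635]
```

Use the second variant, with 12 rows.

carry_out --moves '[[[-4,5,32,0,-2,0,66],[-4,5,32,0,-2,0,66],[-4,5,32,0,-2,0,66],[-4,5,32,0,-2,0,66],[-4,5,32,0,-2,0,66],[-4,5,32,0,-2,0,66],[-4,5,32,0,-2,0,66],[-4,5,32,0,-2,0,66],[-4,5,32,0,-2,0,66],[-4,5,32,0,-2,0,66],[-4,5,32,0,-2,0,66],[-4,5,32,0,-2,0,66]]]'

```text
t: 6.35
tcp_pos: [0.2789, 0.0591, 0.6819]
ee_rot: [2.097, 0.171, -2.056]
wrist_force: [-0.3, 1.2, -0.4]
gripper_width: 0.0659
```

```bash
python3 -c "
from h import *
st()"
```

```text
t 6.35 tcp [0.2789 0.0591 0.6819] x [ 0.026 -0.057 -0.998] y [ 0.221 -0.973  0.062] F [-0.3  1.2 -0.4] w 0.0659 q [ 0.21 -0.3  -0.35  1.39 -0.05  2.01 -1.5 ]
```

```bash
cat > t9.py <<'E'
import plan
from t6 import stepB
plan.step=lambda q,x,T,**k: stepB(q,x,T,rot=.7)
from plan import *
from workcell import ctrl
q0=np.array(ctrl.state()["joints"])
ew=[]
for th,az in ((45,-35),(50,-35)):
    (xg,Tg,ag),(xf,Tf,af)=poses(th,az);print(th,az,xg.round(3),xf.round(3))
    q=go(q0,np.array([.50,.14,.38]),tool([0,0,-1],-v),vmax=40,show="W1")
    q=go(q,np.array([.50,.14,.38]),tool([0,0,-1],v),via=-np.pi*np.array([0,0,-1.]),show="W2")
    q=go(q,xg-.12*ag,Tg,show="pre")
    q=go(q,xg,Tg,vmax=30,show="grasp")
    q=go(q,xg+np.array([0,0,.08]),Tg,vmax=30,show="lift")
    q=go(q,xf+np.array([0,0,.06]),Tf,wmax=6,show="tilt")
    q=go(q,xf,Tf,vmax=20,show="place")
E
python3 t9.py
```

```text
45 -35 [0.515 0.19  0.024] [0.524 0.153 0.092]
W1 10 row [23.4, 6.51, -28.89, 0.32, 0.14, 0.18] q [0.14, 0.15, -0.5, 1.66, 0.08, 1.34, -1.69] mar 0.04 err [-0. -0. -0.] 0.0
W2 22 row [0.0, 0.0, 0.0, -0.0, -0.0, 8.18] q [0.49, 0.22, -0.96, 1.65, 0.19, 1.36, 1.33] mar 0.46 err [0. 0. 0.] 0.0
pre 7 row [13.91, 10.09, -38.8, -1.6, 6.23, -0.0] q [-0.09, 1.2, -0.69, 0.86, 0.4, 1.99, 1.19] mar 0.03 err [-0. -0. -0.] 0.0
grasp 4 row [-20.55, -5.28, -21.21, -0.0, 0.0, 0.0] q [0.0, 1.17, -0.69, 1.23, 0.41, 1.71, 1.12] mar 0.11 err [-0. -0.  0.] 0.0
lift 3 row [0.0, 0.0, 26.67, -0.0, 0.0, 0.0] q [0.02, 1.07, -0.72, 1.23, 0.36, 1.8, 1.11] mar 0.22 err [-0. -0. -0.] 0.0
tilt 17 row [0.52, -2.13, 2.82, -0.97, -5.34, -2.27] q [-0.47, 0.4, -0.33, 2.23, 1.33, 0.93, -0.88] mar 0.19 err [ 0. -0.  0.] 0.0
place 4 row [-0.0, 0.0, -15.0, -0.0, -0.0, -0.0] q [-0.5, 0.53, -0.3, 2.25, 1.46, 0.92, -1.06] mar 0.17 err [0. 0. 0.] 0.0
50 -35 [0.514 0.189 0.025] [0.523 0.154 0.09 ]
W1 10 row [23.4, 6.51, -28.89, 0.32, 0.14, 0.18] q [0.14, 0.15, -0.5, 1.66, 0.08, 1.34, -1.69] mar 0.04 err [-0. -0. -0.] 0.0
W2 22 row [0.0, 0.0, 0.0, -0.0, -0.0, 8.18] q [0.49, 0.22, -0.96, 1.65, 0.19, 1.36, 1.33] mar 0.46 err [0. 0. 0.] 0.0
pre 7 row [14.74, 10.3, -39.73, -1.78, 6.92, -0.0] q [-0.16, 1.22, -0.49, 0.82, 0.26, 2.02, 1.28] mar 0.0 err [-14.2  -3.3  -5.5] 0.79
grasp 4 row [-18.71, -4.88, -17.92, -0.07, 0.18, 0.03] q [-0.1, 1.17, -0.49, 1.16, 0.26, 1.77, 1.24] mar 0.07 err [-0. -0.  0.] 0.0
lift 3 row [0.0, 0.0, 26.67, -0.0, 0.0, 0.0] q [-0.09, 1.07, -0.51, 1.17, 0.23, 1.85, 1.23] mar 0.17 err [-0. -0. -0.] 0.0
tilt 17 row [0.52, -2.07, 2.69, -0.97, -5.34, -2.27] q [-0.66, 0.35, -0.05, 2.21, 1.17, 0.76, -0.69] mar 0.21 err [-0. -0. -0.] 0.0
place 3 row [0.0, 0.0, -20.0, -0.0, 0.0, -0.0] q [-0.68, 0.47, -0.02, 2.23, 1.31, 0.7, -0.9] mar 0.19 err [0. 0. 0.] 0.0
```

carry_out --moves '[[[22,8,-30,0.3,0.1,0.2,66],[22,8,-30,0.3,0.1,0.2,66],[22,8,-30,0.3,0.1,0.2,66],[22,8,-30,0.3,0.1,0.2,66],[22,8,-30,0.3,0.1,0.2,66],[22,8,-30,0.3,0.1,0.2,66],[22,8,-30,0.3,0.1,0.2,66],[22,8,-30,0.3,0.1,0.2,66],[22,8,-30,0.3,0.1,0.2,66],[22,8,-30,0.3,0.1,0.2,66]]]'

```text
t: 7.35
tcp_pos: [0.5013, 0.138, 0.3798]
ee_rot: [2.09, 0.265, -2.073]
wrist_force: [0.3, -0.2, 0.4]
gripper_width: 0.0663
```

carry_out --moves '[[[0,0,0,0,0,8.2,66],[0,0,0,0,0,8.2,66],[0,0,0,0,0,8.2,66],[0,0,0,0,0,8.2,66],[0,0,0,0,0,8.2,66],[0,0,0,0,0,8.2,66],[0,0,0,0,0,8.2,66],[0,0,0,0,0,8.2,66],[0,0,0,0,0,8.2,66],[0,0,0,0,0,8.2,66],[0,0,0,0,0,8.2,66]]]'

```text
t: 8.45
tcp_pos: [0.5006, 0.1377, 0.381]
ee_rot: [1.012, 1.32, -1.006]
wrist_force: [-0.4, -0.4, 0.1]
gripper_width: 0.0662
```

carry_out --moves '[[[0,0,0,0,0,8.2,66],[0,0,0,0,0,8.2,66],[0,0,0,0,0,8.2,66],[0,0,0,0,0,8.2,66],[0,0,0,0,0,8.2,66],[0,0,0,0,0,8.2,66],[0,0,0,0,0,8.2,66],[0,0,0,0,0,8.2,66],[0,0,0,0,0,8.2,66],[0,0,0,0,0,8.2,66],[0,0,0,0,0,0,66]]]'

```text
t: 9.55
tcp_pos: [0.5003, 0.1381, 0.3808]
ee_rot: [-0.099, 1.569, 0.097]
wrist_force: [0.3, 0.2, -0.2]
gripper_width: 0.066
```

```bash
python3 -c "
from h import *
st()
c,im=snap('wrist','w3'); np.save('w3.npy',c)
"
cat > plan2.py <<'E'
import plan
from t6 import stepB
plan.step=lambda q,x,T,**k: stepB(q,x,T,rot=.7)
from plan import *
from workcell import ctrl
def real(x2,T2,n=None,tag=""):
    s=ctrl.state();x=np.array(s["tcp_pos"]);T=R.from_rotvec(s["ee_rot"])
    rv=np.degrees((T2*T.inv()).as_rotvec())
    print(tag,"total shift mm",np.round((x2-x)*1e3,1),"turn deg",np.round(rv,2),"len",round(np.linalg.norm(x2-x)*1e3),round(np.linalg.norm(rv),1))
E
python3 - <<'E'
import sys;sys.path.insert(0,'.')
import os;os.chdir('.')
from plan2 import *
(xg,Tg,ag),(xf,Tf,af)=poses(45,-35)
q=np.array(ctrl.state()["joints"])
up=xg+np.array([.02,.005,.1])
real(up,Tg)
q=go(q,up,Tg,show="pre");q=go(q,xg,Tg,vmax=30,show="grasp")
E
```

```text
t 9.55 tcp [0.5003 0.1381 0.3808] x [ 0.    -0.001 -1.   ] y [-0.124  0.992 -0.001] F [ 0.3  0.2 -0.2] w 0.066 q [ 0.39  0.19 -0.82  1.66  0.14  1.35  1.25]
 total shift mm [  35.3   56.1 -257.1] turn deg [-8.29 44.21  7.07] len 265 45.5
pre 6 row [6.2, 9.43, -42.58, -1.38, 7.35, 1.22] q [-0.03, 1.06, -0.66, 1.15, 0.32, 1.85, 1.16] mar 0.17 err [-0. -0. -0.] 0.0
grasp 4 row [-5.0, -1.25, -25.0, -0.0, 0.0, 0.0] q [-0.02, 1.15, -0.63, 1.23, 0.37, 1.69, 1.15] mar 0.21 err [-0. -0.  0.] 0.0
```

View pics/w3.png

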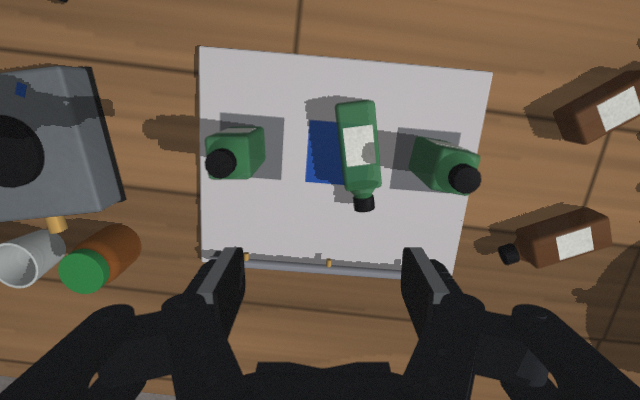

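```bash
python3 - <<'E'
from h import *
c1=np.load("w1.npy",allow_pickle=True).item();c3=np.load("w3.npy",allow_pickle=True).item()
print(plane(c1,[[180.9,41.3],[175.7,81.7]],.012).round(4))
a=cv2.imread('pics/w3.png')[80:220,190:500];cv2.imwrite('pics/w3c.png',cv2.resize(a,None,fx=2.5,fy=2.5,interpolation=2))
# check bottle centre by label in w3
im=cv2.imread('pics/w3.png');hsv=cv2.cvtColor(im,cv2.COLOR_BGR2HSV)
print(proj(c3,[[.4914,.1834,.062],[.4379,.1697,.062],[.5492,.1983,.062],[.513,.161,.012]]).round(1))
E
```

```text
[[0.5242 0.2668 0.012 ]
 [0.475  0.268  0.012 ]]
[[358.5 145.3]
 [354.2 101.5]
 [362.9 189.5]
 [337.5 153. ]]
```

View pics/w3c.png

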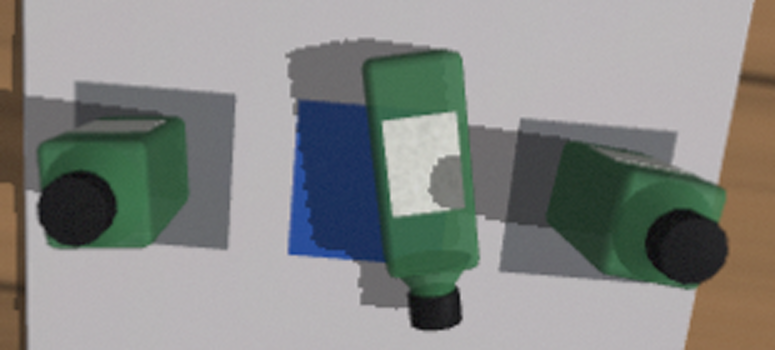

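carry_out --moves '[[[6,9,-43,-1.4,7.4,1.2,66],[6,9,-43,-1.4,7.4,1.2,66],[6,9,-43,-1.4,7.4,1.2,66],[6,9,-43,-1.4,7.4,1.2,66],[6,9,-43,-1.4,7.4,1.2,66],[6,9,-43,-1.4,7.4,1.2,66],[0,0,0,0,0,0,66]]]'

```text
t: 10.3
tcp_pos: [0.5221, 0.1924, 0.0893]
ee_rot: [-0.304, 2.399, 0.125]
wrist_force: [-4.0, -0.2, -16.3]
gripper_width: 0.066
```

```bash
python3 - <<'E'
from plan2 import *
from h import *
st()
(xg,Tg,ag),(xf,Tf,af)=poses(45,-35)
real(xg,Tg)
c,im=snap('wrist','w4'); np.save('w4.npy',c)
c,im=snap('side','s4')
cv2.imwrite('pics/s4c.png',cv2.resize(im[100:300,220:450],None,fx=3,fy=3))
E
```

```text
t 10.3 tcp [0.5221 0.1924 0.0893] x [-0.724 -0.184 -0.665] y [-0.252  0.968  0.007] F [ -4.   -0.2 -16.3] w 0.066 q [-0.03  1.14 -0.65  1.12  0.33  1.86  1.17]
 total shift mm [ -6.9  -2.9 -65.8] turn deg [ 0.46 -3.34 -0.21] len 66 3.4
```

View pics/w4.png

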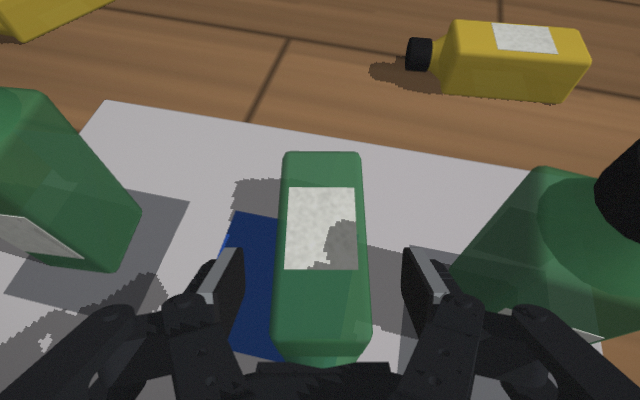

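View pics/s4c.png

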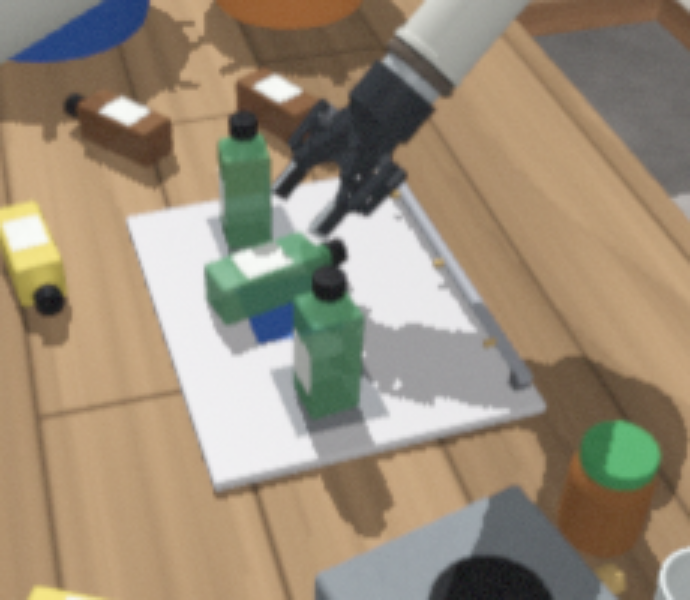

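```bash
python3 - <<'E'
from plan2 import *
from h import *
s,_=st();print(np.round(s["joint_vel"],2))
(xg,Tg,ag),(xf,Tf,af)=poses(45,-35)
real(xg,Tg)
E
```

```text
t 10.4 tcp [0.5296 0.1929 0.1113] x [-0.701 -0.18  -0.69 ] y [-0.253  0.967  0.004] F [-0.2  0.8  2.7] w 0.0662 q [-0.03  1.11 -0.66  1.12  0.33  1.86  1.17]
[ 0.03 -0.37 -0.08 -0.05 -0.02  0.03  0.02]
 total shift mm [-14.4  -3.4 -87.8] turn deg [ 0.11 -1.42 -0.25] len 89 1.4
```

carry_out --moves '[[[0,0,0,0,0,0,66],[0,0,0,0,0,0,66],[0,0,0,0,0,0,66],[0,0,0,0,0,0,66]]]'

```text
t: 10.8
tcp_pos: [0.5369, 0.1942, 0.1293]
ee_rot: [-0.3, 2.334, 0.131]
wrist_force: [0.1, -0.1, 0.4]
gripper_width: 0.0662
```

```bash
python3 - <<'E'
from plan2 import *
from h import *
s,_=st();print(np.round(s["joint_vel"],2))
(xg,Tg,ag),(xf,Tf,af)=poses(45,-35)
real(xg,Tg)
c,im=snap('wrist','w5'); np.save('w5.npy',c)
E
```

```text
t 10.8 tcp [0.5369 0.1942 0.1293] x [-0.68  -0.176 -0.712] y [-0.254  0.967  0.004] F [ 0.1 -0.1  0.4] w 0.0662 q [-0.03  1.07 -0.66  1.12  0.33  1.86  1.17]
[-0.    0.05  0.01  0.01 -0.   -0.    0.  ]
 total shift mm [ -21.7   -4.7 -105.7] turn deg [-0.34  0.32 -0.34] len 108 0.6
```

View pics/w5.png

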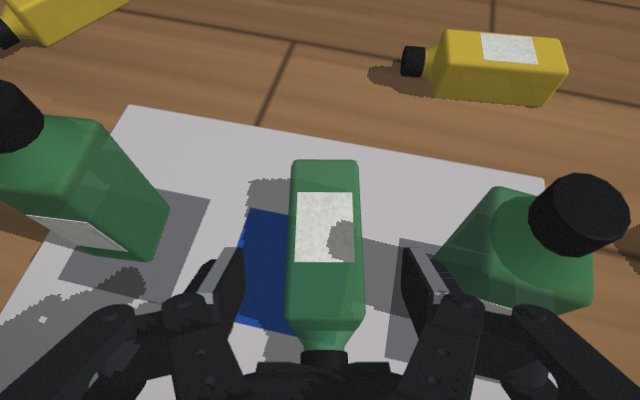

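carry_out --moves '[[[-3,-1,-14,0,0,0,66],[-3,-1,-14,0,0,0,66],[-3,-1,-14,0,0,0,66],[-3,0,-14,0,0,0,66],[-3,-1,-12,0,0,0,66],[0,0,0,0,0,0,66],[0,0,0,0,0,0,66]]]'

```text
t: 11.55
tcp_pos: [0.5185, 0.1905, 0.0534]
ee_rot: [-0.301, 2.349, 0.134]
wrist_force: [-0.3, 0.6, 0.5]
gripper_width: 0.066
```

```bash
python3 - <<'E'
from plan2 import *
from h import *
s,_=st();print(np.round(s["joint_vel"],2))
(xg,Tg,ag),(xf,Tf,af)=poses(45,-35)
real(xg,Tg)
c,im=snap('wrist','w6'); np.save('w6.npy',c)
E
```

```text
t 11.55 tcp [0.5185 0.1905 0.0534] x [-0.69  -0.177 -0.702] y [-0.255  0.967  0.007] F [-0.3  0.6  0.5] w 0.066 q [-0.02  1.15 -0.64  1.18  0.36  1.75  1.17]
[-0.   -0.02 -0.01 -0.02 -0.    0.   -0.  ]
 total shift mm [ -3.3  -1.  -29.8] turn deg [-0.3  -0.54 -0.39] len 30 0.7
```

View pics/w6.png

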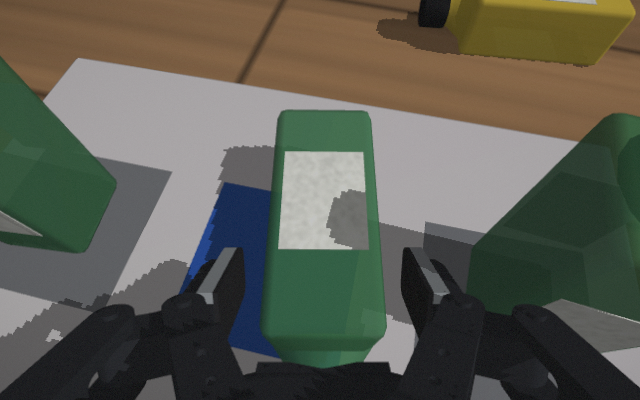

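carry_out --moves '[[[-1,0,-8,0,0,0,66],[-1,0,-8,0,0,0,66],[-1,0,-7,0,0,0,66],[0,0,0,0,0,0,66],[0,0,0,0,0,0,66]]]'

```text
t: 12.1
tcp_pos: [0.5156, 0.1904, 0.0307]
ee_rot: [-0.301, 2.348, 0.133]
wrist_force: [-0.2, 0.4, -0.4]
gripper_width: 0.0661
```

No contact so far. Close the fingers.

carry_out --moves '[[[0,0,0,0,0,0,40],[0,0,0,0,0,0,40],[0,0,0,0,0,0,40],[0,0,0,0,0,0,40],[0,0,0,0,0,0,40],[0,0,0,0,0,0,40]]]' --force 70

```text
t: 12.7
tcp_pos: [0.5164, 0.1906, 0.0314]
ee_rot: [-0.301, 2.346, 0.133]
wrist_force: [3.7, 0.2, 3.8]
gripper_width: 0.0493
```

```bash
python3 - <<'E'
from h import *
st()
snap('wrist','w7')
E
```

```text
t 12.7 tcp [0.5164 0.1906 0.0314] x [-0.689 -0.176 -0.703] y [-0.255  0.967  0.007] F [3.7 0.2 3.8] w 0.0493 q [-0.03  1.17 -0.64  1.18  0.37  1.72  1.17]
```

View pics/w7.png

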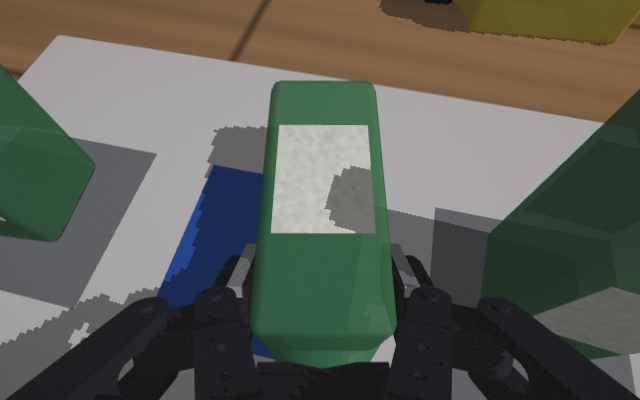

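```bash
cat > t10.py <<'E'
from plan2 import *
import sys
s=ctrl.state();x=np.array(s["tcp_pos"]);T=R.from_rotvec(s["ee_rot"]);q=np.array(s["joints"])
y=T.as_matrix()[:,1];vv=np.array([y[0],y[1],0]);vv/=np.linalg.norm(vv);uu=np.array([vv[1],-vv[0],0])
Bg=R.from_matrix(np.c_[zz,-vv,uu]);bo=base
rel_R=Bg.inv()*T;rel_x=Bg.inv().apply(x-bo);print("tcp in bottle",rel_x.round(4))
np.savez("rel.npz",R=rel_R.as_matrix(),x=rel_x)
def final(az,h=.0):
    a=np.radians(az);u2=np.array([np.cos(a),np.sin(a),0]);v2=np.array([-np.sin(a),np.cos(a),0])
    Bf=R.from_matrix(np.c_[-u2,-v2,zz]);return spot+zz*h+Bf.apply(rel_x),Bf*rel_R
if __name__=="__main__":
  for az in(-35,):
    xf,Tf=final(az,.045)
    real(x+[0,0,.08],T,tag="lift")
    dx=xf-(x+[0,0,.08]);rv=np.degrees((Tf*T.inv()).as_rotvec());print("tilt total",dx*1e3,rv,np.linalg.norm(rv))
    q1=go(q,x+np.array([0,0,.08]),T,vmax=15,show="lift")
    q1=go(q1,xf,Tf,wmax=4.2,show="tilt")
    q1=go(q1,final(az)[0],Tf,vmax=10,show="place")
E
python3 t10.py
```

```text
tcp in bottle [-0.0056 -0.0002  0.081 ]
lift total shift mm [ 0.  0. 80.] turn deg [0. 0. 0.] len 80 0.0
tilt total [  1.35571371 -32.63672371  26.61262766] [-16.21516828 -90.92151366 -38.86774955] 100.20157326275084
lift 6 row [-1.85, -0.12, 14.42, -0.07, -0.04, 0.08] q [-0.01, 1.05, -0.67, 1.22, 0.32, 1.8, 1.15] mar 0.22 err [-0. -0. -0.] 0.0
tilt 24 row [0.06, -1.36, 1.11, -0.68, -3.79, -1.62] q [-0.56, 0.41, -0.24, 2.24, 1.33, 0.89, -0.91] mar 0.18 err [-0. -0. -0.] 0.0
place 5 row [0.0, 0.0, -9.0, -0.0, 0.0, -0.0] q [-0.58, 0.51, -0.22, 2.25, 1.43, 0.88, -1.05] mar 0.17 err [0. 0. 0.] 0.0
```

carry_out --moves '[[[0,0,8,0,0,0,40],[0,0,14,0,0,0,40],[0,0,14,0,0,0,40],[0,0,14,0,0,0,40],[0,0,14,0,0,0,40],[0,0,12,0,0,0,40],[0,0,4,0,0,0,40],[0,0,0,0,0,0,40]]]'

```text
t: 13.55
tcp_pos: [0.5163, 0.1906, 0.1118]
ee_rot: [-0.301, 2.346, 0.134]
wrist_force: [0.2, 0.9, -2.8]
gripper_width: 0.0494
```

```bash
python3 - <<'E'
from h import *
st()
c,im=snap('side','s8')
cv2.imwrite('pics/s8c.png',cv2.resize(im[100:300,220:450],None,fx=3,fy=3))
E
```

```text
t 13.55 tcp [0.5163 0.1906 0.1118] x [-0.688 -0.177 -0.704] y [-0.255  0.967  0.007] F [ 0.2  0.9 -2.8] w 0.0494 q [-0.01  1.07 -0.67  1.19  0.33  1.81  1.16]
```

View pics/s8c.png

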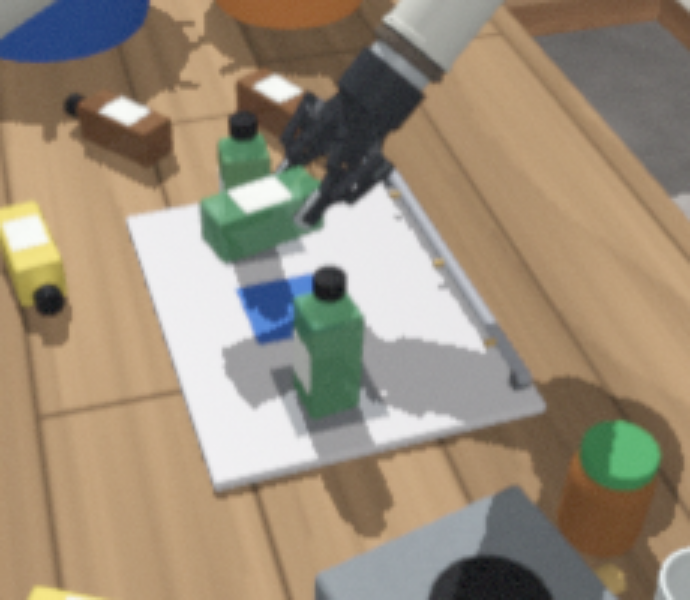

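carry_out --moves '[[[0,-1.4,1.1,-0.68,-3.8,-1.6,40],[0,-1.4,1.1,-0.68,-3.8,-1.6,40],[0,-1.4,1.1,-0.68,-3.8,-1.6,40],[0,-1.4,1.1,-0.68,-3.8,-1.6,40],[0,-1.4,1.1,-0.68,-3.8,-1.6,40],[0,-1.4,1.1,-0.68,-3.8,-1.6,40],[0,-1.4,1.1,-0.68,-3.8,-1.6,40],[0,-1.4,1.1,-0.68,-3.8,-1.6,40],[0,-1.4,1.1,-0.68,-3.8,-1.6,40],[0,-1.4,1.1,-0.68,-3.8,-1.6,40],[0,-1.4,1.1,-0.68,-3.8,-1.6,40],[0,-1.4,1.1,-0.68,-3.8,-1.6,40]]]'

```text
t: 14.8
tcp_pos: [0.5149, 0.1732, 0.1236]
ee_rot: [-0.008, 1.582, -0.275]
wrist_force: [0.4, -0.7, -2.6]
gripper_width: 0.0495
```

```bash
cat > t11.py <<'E'
from plan2 import *
from h import st
st()
Z=np.load("rel.npz");rel_R=R.from_matrix(Z["R"]);rel_x=Z["x"]
def final(az,h=.0):
    a=np.radians(az);u2=np.array([np.cos(a),np.sin(a),0]);v2=np.array([-np.sin(a),np.cos(a),0])
    Bf=R.from_matrix(np.c_[-u2,-v2,zz]);return spot+zz*h+Bf.apply(rel_x),Bf*rel_R
if __name__=="__main__":
    xf,Tf=final(-35,.045);real(xf,Tf,tag="tilt")
    s=ctrl.state();Tb=R.from_rotvec(s["ee_rot"])*rel_R.inv();bx=np.array(s["tcp_pos"])-Tb.apply(rel_x)
    print("bottle base",bx.round(4),"axis",Tb.as_matrix()[:,2].round(3),"rel spot mm",((bx-spot)*1e3).round(1))
    go(np.array(s["joints"]),xf,Tf,wmax=4.2)
E
python3 t11.py
```

```text
t 14.8 tcp [0.5149 0.1732 0.1236] x [-0.035 -0.176 -0.984] y [ 0.166  0.97  -0.18 ] F [ 0.4 -0.7 -2.6] w 0.0495 q [-0.01  0.55 -0.6   1.82  0.5   1.04  0.55]
tilt total shift mm [  2.8 -15.2  14.4] turn deg [ -7.86 -45.44 -19.45] len 21 50.0
bottle base [0.453  0.1739 0.0711] axis [0.718 0.006 0.696] rel spot mm [-60.   12.9  59.1]
 12 row [-0.17, -1.94, 1.17, -0.67, -3.8, -1.6] q [-0.55, 0.41, -0.25, 2.24, 1.33, 0.89, -0.91] mar 0.18 err [-0. -0. -0.] 0.0
```

carry_out --moves '[[[0,-1.3,1.2,-0.66,-3.8,-1.6,40],[0,-1.3,1.2,-0.66,-3.8,-1.6,40],[0,-1.3,1.2,-0.66,-3.8,-1.6,40],[0,-1.3,1.2,-0.66,-3.8,-1.6,40],[0,-1.3,1.2,-0.66,-3.8,-1.6,40],[0,-1.3,1.2,-0.66,-3.8,-1.6,40],[0,-1.3,1.2,-0.66,-3.8,-1.6,40],[0,-1.3,1.2,-0.66,-3.8,-1.6,40],[0,-1.3,1.2,-0.66,-3.8,-1.6,40],[0,-1.3,1.2,-0.66,-3.8,-1.6,40],[0,-1.3,1.2,-0.66,-3.8,-1.6,40],[0,-1.3,1.2,-0.66,-3.8,-1.6,40]]]'

```text
t: 16.0
tcp_pos: [0.515, 0.1578, 0.1381]
ee_rot: [0.234, 0.762, -0.568]
wrist_force: [-0.0, -0.2, -4.4]
gripper_width: 0.0493
```

carry_out --moves '[[[0,0,0,0,0,0,40],[0,0,0,0,0,0,40],[0,0,0,0,0,0,40]]]'

```text
t: 16.3
tcp_pos: [0.5161, 0.1578, 0.1386]
ee_rot: [0.234, 0.765, -0.568]
wrist_force: [0.7, 0.2, -2.5]
gripper_width: 0.0492
```

```bash
python3 t11.py; python3 - <<'E'
from h import *
c,im=snap('side','s9')
cv2.imwrite('pics/s9c.png',cv2.resize(im[100:300,220:450],None,fx=3,fy=3))
c,im=snap('top','t9')
cv2.imwrite('pics/t9c.png',cv2.resize(im[120:260,220:400],None,fx=4,fy=4))
E
```

```text
t 16.3 tcp [0.5161 0.1578 0.1386] x [ 0.581 -0.399 -0.709] y [ 0.564  0.826 -0.002] F [ 0.7  0.2 -2.5] w 0.0492 q [-0.56  0.44 -0.32  2.22  1.3   0.96 -0.92]
tilt total shift mm [ 1.6  0.2 -0.6] turn deg [ 0.18  0.02 -0.28] len 2 0.3
bottle base [0.5114 0.1606 0.0575] axis [-0.     0.003  1.   ] rel spot mm [-1.6 -0.4 45.5]
 1 row [13.03, -22.87, 4.1, 0.56, -0.33, 0.14] q [-0.52, 0.42, -0.3, 2.24, 1.34, 0.91, -0.91] mar 0.18 err [0. 0. 0.] 0.0
```

View pics/s9c.png

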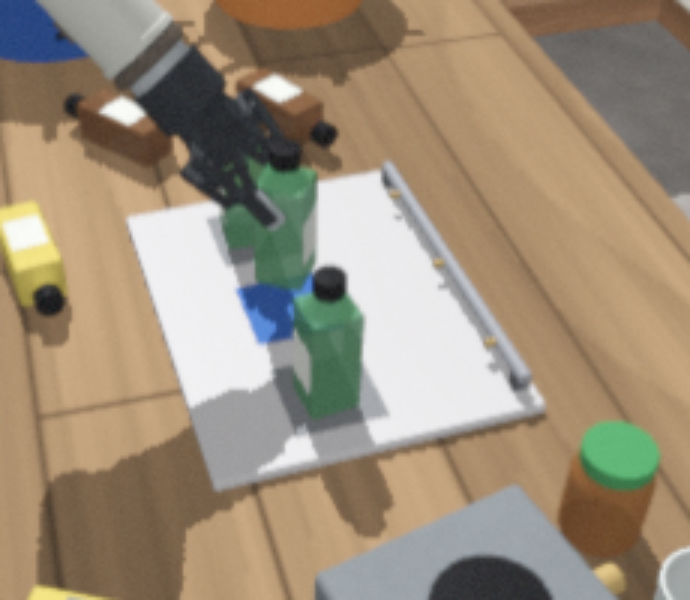

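View pics/t9c.png

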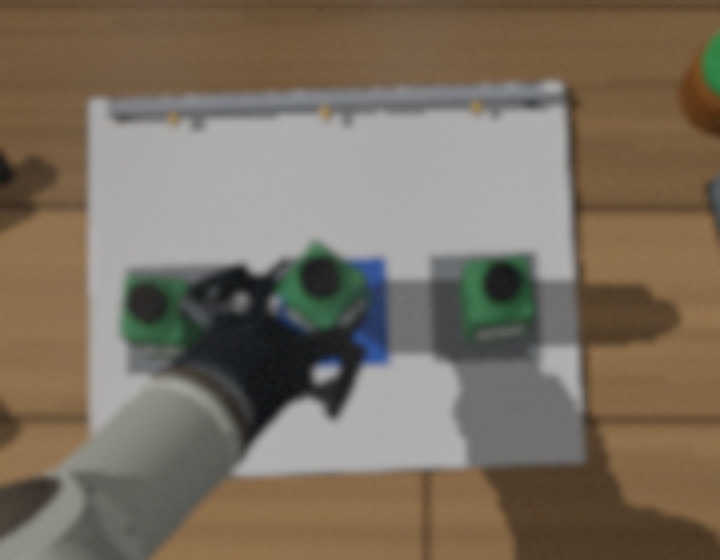

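carry_out --moves '[[[1,0,-6,0,0,0,40],[0,0,-9,0,0,0,40],[0,0,-9,0,0,0,40],[0,0,-9,0,0,0,40],[0,0,-5,0,0,0,40],[0,0,-2,0,0,0,40],[0,0,0,0,0,0,40],[0,0,0,0,0,0,40]]]'

```text
t: 17.2
tcp_pos: [0.517, 0.1582, 0.0987]
ee_rot: [0.234, 0.764, -0.567]
wrist_force: [0.1, -0.2, -3.5]
gripper_width: 0.0492
```

```bash
python3 t11.py;python3 - <<'E'
from h import *
c,im=snap('side','s10')
cv2.imwrite('pics/s10c.png',cv2.resize(im[100:300,220:450],None,fx=3,fy=3))
E
```

```text
t 17.2 tcp [0.517  0.1582 0.0987] x [ 0.582 -0.398 -0.709] y [ 0.563  0.826 -0.002] F [ 0.1 -0.2 -3.5] w 0.0492 q [-0.58  0.53 -0.3   2.22  1.39  0.95 -1.04]
tilt total shift mm [ 0.8 -0.2 39.3] turn deg [ 0.19  0.1  -0.31] len 39 0.4
bottle base [0.5123 0.1609 0.0176] axis [-0.002  0.003  1.   ] rel spot mm [-0.7 -0.1  5.6]
 2 row [5.67, -12.19, 22.53, 0.29, -0.13, 0.05] q [-0.51, 0.42, -0.3, 2.24, 1.34, 0.91, -0.91] mar 0.18 err [-0. -0. -0.] 0.0
```

View pics/s10c.png

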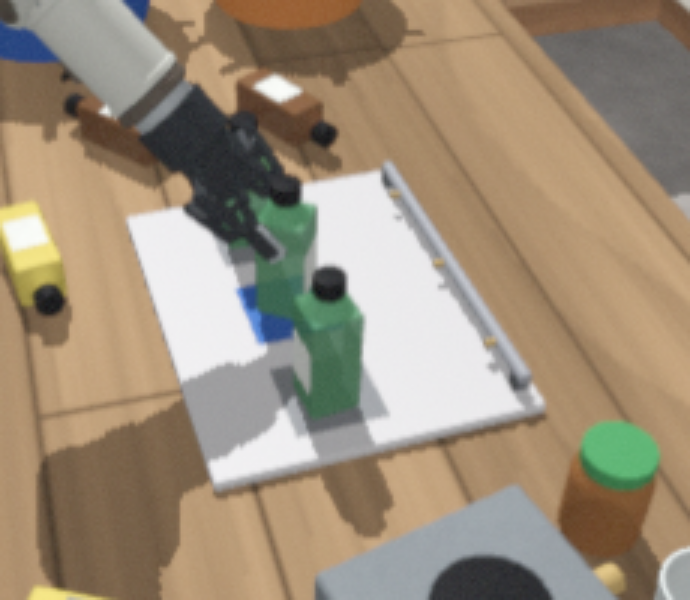

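Still 5.6 mm up by this estimate. Lower in small steps and watch the force.

carry_out --moves '[[[0,0,-2,0,0,0,40],[0,0,-2,0,0,0,40],[0,0,0,0,0,0,40]]]'

```text
t: 17.55
tcp_pos: [0.5168, 0.158, 0.0944]
ee_rot: [0.234, 0.764, -0.568]
wrist_force: [-0.5, 0.5, -2.9]
gripper_width: 0.0494
```

carry_out --moves '[[[0,0,-1,0,0,0,40],[0,0,-1,0,0,0,40],[0,0,0,0,0,0,40]]]'

```text
t: 17.85
tcp_pos: [0.5168, 0.158, 0.0924]
ee_rot: [0.234, 0.764, -0.568]
wrist_force: [-0.4, 0.7, -2.8]
gripper_width: 0.0494
```

carry_out --moves '[[[0,0,-1,0,0,0,40],[0,0,-1,0,0,0,40],[0,0,0,0,0,0,40]]]'

```text
t: 18.15
tcp_pos: [0.5172, 0.158, 0.0919]
ee_rot: [0.233, 0.761, -0.568]
wrist_force: [-4.9, 0.7, 9.7]
gripper_width: 0.0494
```

carry_out --moves '[[[0,0,-1,0,0,0,40],[0,0,-1,0,0,0,40],[0,0,0,0,0,0,40]]]'

```text
t: 18.45
tcp_pos: [0.5174, 0.1579, 0.0919]
ee_rot: [0.233, 0.757, -0.568]
wrist_force: [-13.9, 0.5, 25.8]
gripper_width: 0.0491
```

carry_out --moves '[[[0,0,2,0,0,0,40],[0,0,1,0,0,0,40],[0,0,0,0,0,0,40]]]'

```text
t: 18.75
tcp_pos: [0.5171, 0.1583, 0.0919]
ee_rot: [0.234, 0.763, -0.567]
wrist_force: [-3.1, 0.9, 4.2]
gripper_width: 0.0495
```

carry_out --moves '[[[0,0,0,0,0,0,55],[0,0,0,0,0,0,62],[0,0,0,0,0,0,68],[0,0,0,0,0,0,70],[0,0,0,0,0,0,70]]]'

```text
t: 19.25
tcp_pos: [0.5169, 0.158, 0.0915]
ee_rot: [0.234, 0.764, -0.568]
wrist_force: [1.0, -0.5, 0.6]
gripper_width: 0.0699
```

```bash
python3 t11.py;python3 - <<'E'
from h import *
c,im=snap('side','s11')
cv2.imwrite('pics/s11c.png',cv2.resize(im[100:300,220:450],None,fx=3,fy=3))
c,im=snap('wrist','w11')
E
```

```text
t 19.25 tcp [0.5169 0.158  0.0915] x [ 0.582 -0.399 -0.709] y [ 0.563  0.826 -0.002] F [ 1.  -0.5  0.6] w 0.0699 q [-0.58  0.55 -0.29  2.22  1.4   0.94 -1.06]
tilt total shift mm [ 0.8 -0.  46.5] turn deg [ 0.2   0.08 -0.3 ] len 47 0.4
bottle base [0.5123 0.1607 0.0104] axis [-0.001  0.003  1.   ] rel spot mm [-0.7 -0.3 -1.6]
 2 row [5.63, -12.19, 26.23, 0.29, -0.13, 0.06] q [-0.51, 0.42, -0.3, 2.24, 1.34, 0.91, -0.91] mar 0.18 err [-0. -0. -0.] 0.0
```

View pics/s11c.png

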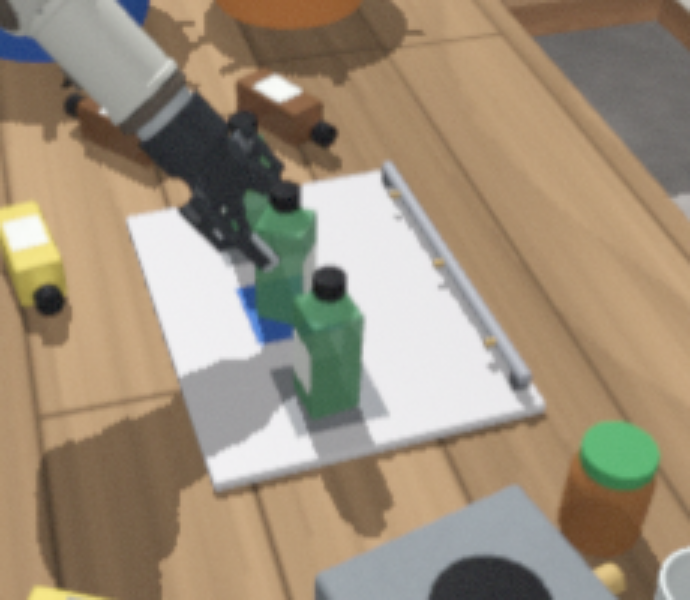

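View pics/w11.png

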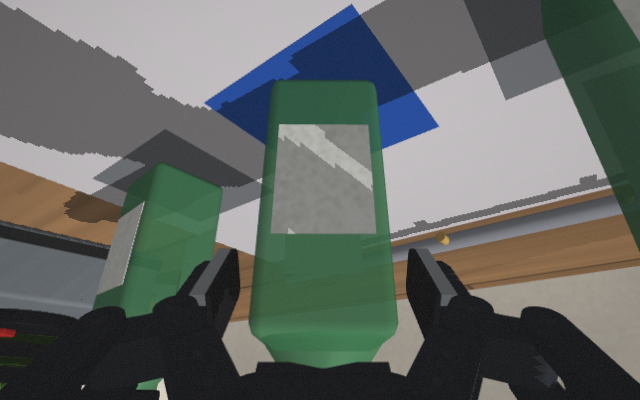

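carry_out --moves '[[[-3,2,5,0,0,0,72],[-6,4,10,0,0,0,72],[-6,4,12,0,0,0,72],[-4,2,20,0,0,0,72],[0,0,30,0,0,0,72],[0,0,35,0,0,0,72],[0,0,35,0,0,0,72],[0,0,25,0,0,0,72],[0,0,10,0,0,0,72]]]'

```text
t: 20.25
tcp_pos: [0.4984, 0.171, 0.2767]
ee_rot: [0.237, 0.761, -0.566]
wrist_force: [0.1, 0.0, -0.2]
gripper_width: 0.0718
```

```bash
python3 - <<'E'
from h import *
st()
c,im=snap('side','s12')
cv2.imwrite('pics/s12c.png',cv2.resize(im[100:300,220:450],None,fx=3,fy=3))
c,im=snap('top','t12')
cv2.imwrite('pics/t12c.png',cv2.resize(im[120:260,220:480],None,fx=3,fy=3,interpolation=2))
E
```

```text
t 20.25 tcp [0.4984 0.171  0.2767] x [ 0.585 -0.396 -0.708] y [0.563 0.826 0.003] F [ 0.1  0.  -0.2] w 0.0718 q [-0.53  0.17 -0.39  2.14  1.02  1.08 -0.57]
```

View pics/s12c.png

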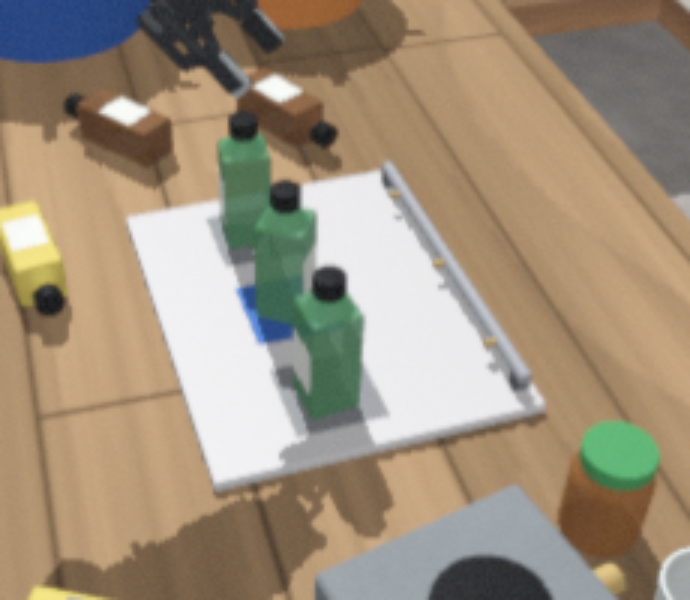

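View pics/t12c.png

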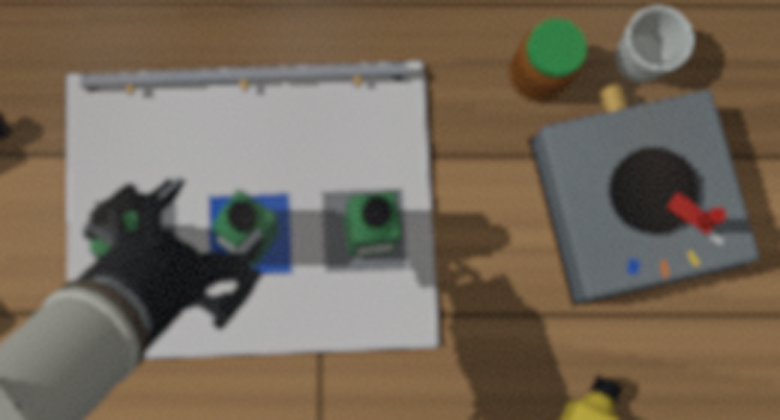

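```bash
cat > t13.py <<'E'
from plan2 import *
q=np.array(ctrl.state()["joints"])
def dn(phi): return tool([0,0,-1],[np.cos(np.radians(phi)),np.sin(np.radians(phi)),0])
A=np.array([.45,.08,.36])
q1=go(q,A,dn(56),wmax=6,show="A")
q1=go(q1,np.array([.44,-.18,.36]),dn(-27),wmax=7.5,show="B")
q2=q1
for phi,x in((-27,[.527,-.30,.18]),(-27,[.527,-.30,.10]),(-61,[.50,-.285,.10]),(-95,[.491,-.252,.10])): q2=go(q2,np.array(x),dn(phi),wmax=4,show=str(phi))
real(A,dn(56))
E
python3 t13.py
```

```text
A 8 row [-4.05, -13.61, 10.96, 3.21, 4.6, 0.06] q [-0.08, 0.02, -0.11, 1.84, 0.0, 1.28, 0.78] mar 0.28 err [-0. -0. -0.] 0.0
B 12 row [-0.83, -21.67, 0.0, 0.0, 0.0, -6.92] q [0.19, 0.06, 0.2, 1.8, -0.01, 1.29, -0.07] mar 0.31 err [-0.  0. -0.] 0.0
-27 6 row [14.5, -20.0, -30.0, 0.0, 0.0, 0.0] q [0.34, 0.45, 0.22, 1.72, -0.12, 0.98, 0.14] mar 0.42 err [-0.  0. -0.] 0.0
-27 2 row [0.0, -0.0, -40.0, 0.0, 0.0, 0.0] q [0.35, 0.54, 0.21, 1.79, -0.15, 0.83, 0.16] mar 0.63 err [-0.  0. -0.] 0.0
-61 9 row [-3.0, 1.67, 0.0, 0.0, 0.0, -3.78] q [0.23, 0.51, 0.36, 1.87, -0.25, 0.8, -0.33] mar 0.55 err [ 0. -0. -0.] 0.0
-95 9 row [-1.0, 3.67, 0.0, -0.0, 0.0, -3.78] q [0.07, 0.5, 0.52, 1.92, -0.34, 0.8, -0.88] mar 0.5 err [-0. -0. -0.] 0.0
 total shift mm [-48.2 -90.6  84.9] turn deg [25.16 37.22  0.31] len 133 44.9
```

carry_out --moves '[[[-6,-11,11,3.1,4.6,0,72],[-6,-11,11,3.1,4.6,0,72],[-6,-11,11,3.1,4.6,0,72],[-6,-11,11,3.1,4.6,0,72],[-6,-11,11,3.1,4.6,0,72],[-6,-11,11,3.1,4.6,0,72],[-6,-11,11,3.1,4.6,0,72],[-6,-11,8,3.1,4.6,0,72],[0,-10,0,0,0,-3,60],[0,-20,0,0,0,-7,50],[0,-22,0,0,0,-7,50],[0,-22,0,0,0,-7,50]]]'

```text
t: 21.55
tcp_pos: [0.4489, 0.0072, 0.3562]
ee_rot: [0.785, 1.419, -0.804]
wrist_force: [-0.4, -0.1, -0.2]
gripper_width: 0.05
```

carry_out --moves '[[[0,-22,0,0,0,-7,40],[0,-22,0,0,0,-7,40],[0,-22,0,0,0,-7,40],[0,-22,0,0,0,-7,40],[0,-22,0,0,0,-7,40],[0,-22,0,0,0,-7,40],[0,-22,0,0,0,-7,40],[0,-22,0,0,0,-7,40],[0,-5,0,0,0,-3,40],[0,0,0,0,0,0,40],[0,0,0,0,0,0,40]]]'

```text
t: 22.65
tcp_pos: [0.4494, -0.1723, 0.357]
ee_rot: [1.537, 0.95, -1.56]
wrist_force: [0.5, 0.3, -0.0]
gripper_width: 0.0403
```

```bash
python3 -c "
from h import *
st()
c,im=snap('wrist','w13'); np.save('w13.npy',c)
"
```

```text
t 22.65 tcp [ 0.4494 -0.1723  0.357 ] x [-0.012 -0.005 -1.   ] y [ 0.891 -0.455 -0.008] F [ 0.5  0.3 -0. ] w 0.0403 q [ 0.13  0.06  0.19  1.8  -0.    1.29 -0.16]
```

View pics/w13.png

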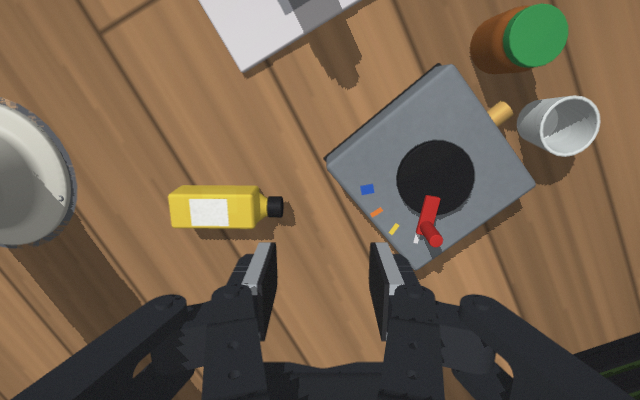

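carry_out --moves '[[[20,30,0,0,0,0,40],[25,40,0,0,0,0,40],[20,30,0,0,0,0,40],[0,0,0,0,0,0,40],[0,0,0,0,0,0,40]]]'

```text
t: 23.2
tcp_pos: [0.5148, -0.0714, 0.3579]
ee_rot: [1.535, 0.95, -1.556]
wrist_force: [0.3, -0.1, -0.2]
gripper_width: 0.0399
```

```bash
python3 -c "
from h import *
st()
c,im=snap('wrist','w14'); np.save('w14.npy',c)
a=cv2.imread('pics/w13.png')[55:275,310:550];cv2.imwrite('pics/w13c.png',cv2.resize(a,None,fx=2.5,fy=2.5,interpolation=2))
"
```

```text
t 23.2 tcp [ 0.5148 -0.0714  0.3579] x [-0.01  -0.006 -1.   ] y [ 0.892 -0.452 -0.006] F [ 0.3 -0.1 -0.2] w 0.0399 q [ 0.    0.14  0.09  1.71 -0.01  1.3  -0.38]
```

View pics/w14.png

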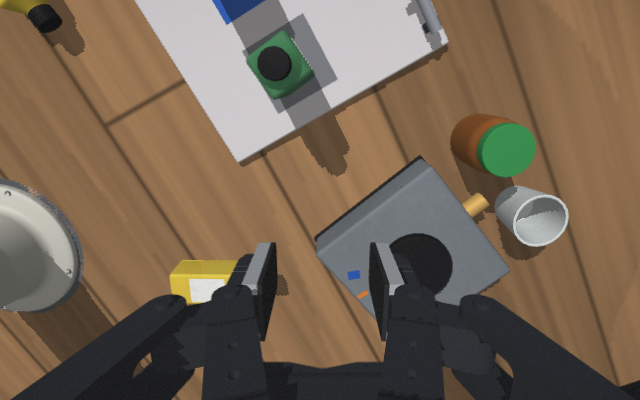

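View pics/w13c.png

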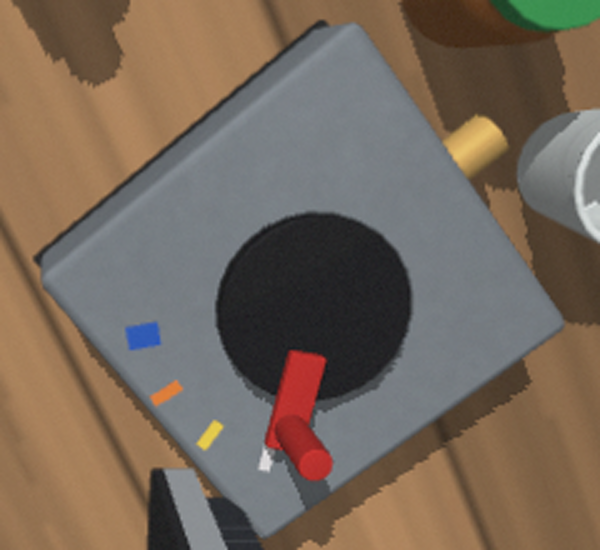

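carry_out --moves '[[[-8,-25,0,0,0,0,40],[-11,-35,0,0,0,0,40],[-12,-35,0,0,0,0,40],[-12,-35,0,0,0,0,40],[-12,-35,0,0,0,0,40],[-10,-25,0,0,0,0,40],[0,0,0,0,0,0,40],[0,0,0,0,0,0,40]]]'

```text
t: 24.05
tcp_pos: [0.4487, -0.2641, 0.3586]
ee_rot: [1.542, 0.945, -1.56]
wrist_force: [0.4, 1.3, 0.6]
gripper_width: 0.0399
```

```bash
python3 -c "
from h import *
st()
c,im=snap('wrist','w15'); np.save('w15.npy',c)
a=cv2.imread('pics/w15.png')[0:220,310:550];cv2.imwrite('pics/w15c.png',cv2.resize(a,None,fx=2.5,fy=2.5,interpolation=2))
"
```

```text
t 24.05 tcp [ 0.4487 -0.2641  0.3586] x [-0.009 -0.005 -1.   ] y [ 0.888 -0.459 -0.005] F [0.4 1.3 0.6] w 0.0399 q [ 0.25  0.14  0.25  1.72 -0.03  1.3   0.03]
```

View pics/w15.png

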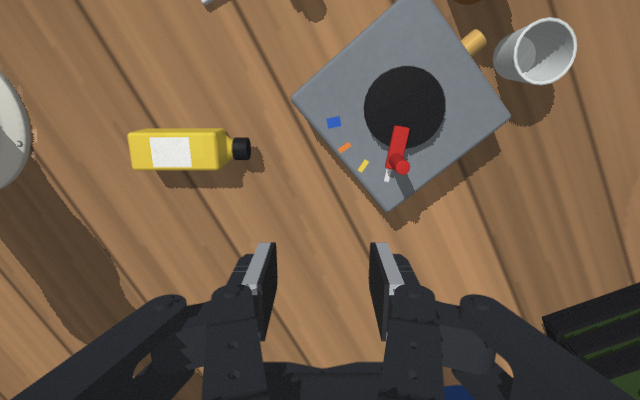

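View pics/w15c.png

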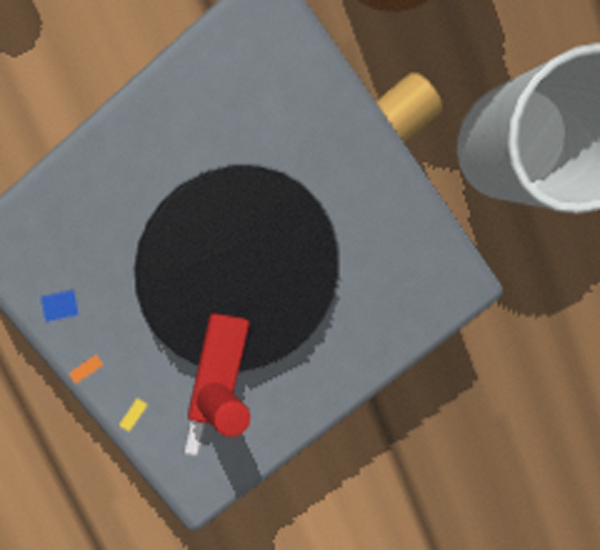

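```bash
cat > m2.py <<'E'
from h import *
from scipy.optimize import least_squares
c1=np.load("w13.npy",allow_pickle=True).item();c2=np.load("w15.npy",allow_pickle=True).item()
f1=lambda p:np.array(p)/2.5+np.array([310,55]);f2=lambda p:np.array(p)/2.5+np.array([310,0])
pts=dict(pegtop=((315,464),(231,418)),blue=((143,336),(60,305)),orange=((167,393),(86,369)),yellow=((210,435),(133,414)),white=((265,460),(192,438)),cR=((563,323),(500,290)),cB=((262,536),(195,527)))
X={}
for k,(a,b) in pts.items():
    X[k],r=tri([(c1,f1(a)),(c2,f2(b))]);print(k,X[k].round(4),np.round(r,4))
zb=np.mean([X[k][2] for k in('blue','orange','yellow','white','cR','cB')]);print("box z",zb)
M=np.array([[(plane(c1,[f1(pts[k][0])],.07)[0]+plane(c2,[f2(pts[k][1])],.07)[0])/2] for k in('white','yellow','orange','blue')])[:,0,:2];print(M.round(4))
th=np.array([0,.4,.8,1.2])
g=lambda p:(np.c_[p[0]+p[3]*np.cos(p[2]-th),p[1]+p[3]*np.sin(p[2]-th)]-M).ravel()
f=least_squares(g,[.55,-.26,4.2,.082]);print("axis",f.x.round(4),"res",f.fun.round(4))
f=least_squares(lambda p:g([*p,.082]),[.55,-.26,4.2]);print("axis r82",f.x.round(4),f.fun.round(4))
for n,c in (("w13",c1),("w15",c2)):
    im=cv2.imread(f"pics/{n}.png");m=cv2.inRange(im,(0,0,0),(48,48,48));m[:, :370]=0;m[225:]=0;m[:,480:]=0
    cs,_=cv2.findContours(m,cv2.RETR_EXTERNAL,cv2.CHAIN_APPROX_NONE);q=max(cs,key=cv2.contourArea)
    h=cv2.convexHull(q);e=cv2.fitEllipse(h);print(n,e,plane(c,[e[0]],.082).round(4))
print("peg angle",np.degrees(np.arctan2(X['pegtop'][1]-f.x[1],X['pegtop'][0]-f.x[0])),"r",np.hypot(X['pegtop'][1]-f.x[1],X['pegtop'][0]-f.x[0]),"white",np.degrees(f.x[2])-360)
E
python3 m2.py
```

```text
pegtop [ 0.5172 -0.3087  0.1349] [0.0002 0.0002]
blue [ 0.4731 -0.2408  0.0717] [0.0002 0.0002]
orange [ 0.4709 -0.2737  0.0709] [0.0002 0.0002]
yellow [ 0.4813 -0.3035  0.0731] [0. 0.]
white [ 0.5012 -0.3255  0.08  ] [0.0004 0.0004]
cR [ 0.6618 -0.3295  0.0695] [0.0003 0.0003]
cB [ 0.4835 -0.3732  0.066 ] [0.0007 0.0007]
box z 0.07186690323583032
[[ 0.5016 -0.3296]
 [ 0.4813 -0.3046]
 [ 0.4709 -0.274 ]
 [ 0.473  -0.2411]]
axis [ 0.5521 -0.2644  4.0565  0.082 ] res [ 0.0005  0.0002 -0.0006 -0.0002 -0.0002  0.0002  0.0003 -0.0002]
axis r82 [ 0.5521 -0.2644  4.0565] [ 0.0005  0.0002 -0.0006 -0.0002 -0.0002  0.0002  0.0003 -0.0002]
w13 ((435.0554504394531, 177.47035217285156), (73.14378356933594, 78.15909576416016), 64.51303100585938) [[ 0.5519 -0.2608  0.082 ]]
w15 ((404.28314208984375, 107.04647064208984), (78.62259674072266, 83.32291412353516), 32.803123474121094) [[ 0.5521 -0.2613  0.082 ]]
peg angle -128.19474563337127 r 0.056433254370011975 white -127.58059359355357
```

carry_out --moves '[[[4,-3,-10,0,0,-1,40],[9,-6,-20,0,0,-1.3,40],[9,-6,-20,0,0,-1.3,40],[9,-6,-20,0,0,-1.3,40],[9,-6,-20,0,0,-1.3,40],[9,-6,-20,0,0,-1.3,40],[9,-6,-20,0,0,-1.3,40],[6,-4,-18,0,0,-1,40],[4,-2,-10,0,0,-0.5,40],[0,0,0,0,0,0,40],[0,0,0,0,0,0,40]]]'

```text
t: 25.2
tcp_pos: [0.5181, -0.3074, 0.2006]
ee_rot: [1.662, 0.828, -1.681]
wrist_force: [0.2, -1.2, -0.4]
gripper_width: 0.0401
```

```bash
cat > d.py <<'E'
from plan2 import *
from h import st,snap
ax=np.array([.5521,-.264]);a0=232.4
def target(val,z):
    a=np.radians(a0)-val; return np.r_[ax+.058*np.array([np.cos(a),np.sin(a)]),z],tool([0,0,-1],[np.cos(a+np.pi/2+np.pi/2+np.pi/2+0),0,0]) if 0 else tool([0,0,-1],[np.cos(a+np.pi/2),np.sin(a+np.pi/2),0])
def cur():
    s=ctrl.state();x=np.array(s["tcp_pos"]);d=x[:2]-ax
    print("peg-angle-from-tcp dial =",round(np.radians(a0)-np.arctan2(d[1],d[0])%(2*np.pi),3),"r",round(np.hypot(*d),4))
E
python3 - <<'E'
from d import *
st();cur()
x,T=target(0,.1);real(x,T)
snap('wrist','w16');snap('side','s16')
import cv2
im=cv2.imread('pics/s16.png');cv2.imwrite('pics/s16c.png',cv2.resize(im[200:390,300:500],None,fx=3,fy=3))
E
```

```text
t 25.2 tcp [ 0.5181 -0.3074  0.2006] x [-0.01  -0.004 -1.   ] y [ 0.795 -0.607 -0.005] F [ 0.2 -1.2 -0.4] w 0.0401 q [ 0.28  0.43  0.27  1.72 -0.12  1.02 -0.06]
peg-angle-from-tcp dial = 0.008 r 0.0552
 total shift mm [  -1.4   -2.5 -100.6] turn deg [ 0.21 -0.55 -0.23] len 101 0.6
```

View pics/w16.png

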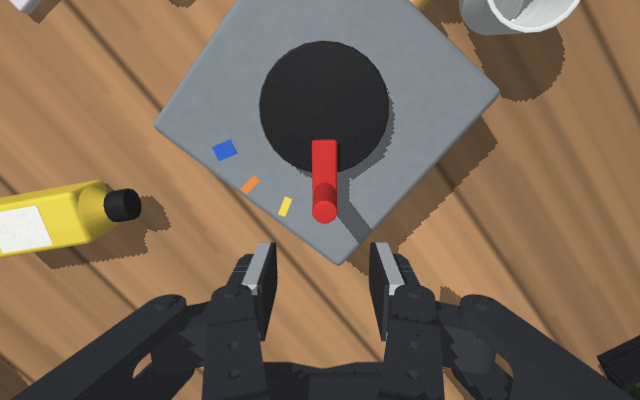

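View pics/s16c.png

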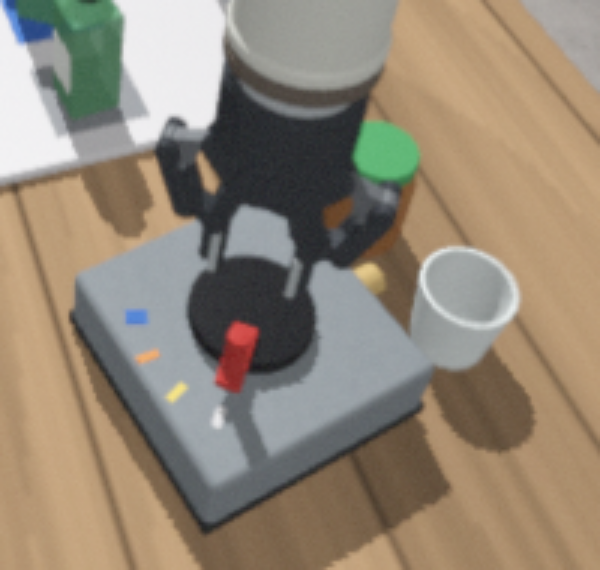

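carry_out --moves '[[[-1,-1,-10,0,0,0,40],[0,-1,-20,0,0,0,40],[0,0,-20,0,0,0,40],[0,0,-20,0,0,0,40],[0,0,-15,0,0,0,40],[0,0,-10,0,0,0,40],[0,0,-4,0,0,0,40],[0,0,0,0,0,0,40],[0,0,0,0,0,0,40]]]'

```text
t: 26.2
tcp_pos: [0.5174, -0.3103, 0.1023]
ee_rot: [1.663, 0.826, -1.681]
wrist_force: [0.1, -0.3, 0.1]
gripper_width: 0.0399
```

carry_out --moves '[[[0,0,0,0,0,0,25],[0,0,0,0,0,0,14],[0,0,0,0,0,0,10],[0,0,0,0,0,0,10],[0,0,0,0,0,0,10]]]' --force 40

```text
t: 26.7
tcp_pos: [0.5171, -0.3101, 0.1024]
ee_rot: [1.663, 0.826, -1.681]
wrist_force: [-3.0, 1.1, 7.5]
gripper_width: 0.0149
```

```bash
python3 - <<'E'
from d import *
st();cur()
snap('wrist','w17')
x,T=target(1.2,.1)
real(x,T)
E
```

```text
t 26.7 tcp [ 0.5171 -0.3101  0.1024] x [-0.009 -0.004 -1.   ] y [ 0.794 -0.608 -0.004] F [-3.   1.1  7.5] w 0.0149 q [ 0.31  0.55  0.24  1.79 -0.16  0.83 -0.03]
peg-angle-from-tcp dial = -0.006 r 0.0579
 total shift mm [-20.6  62.3  -2.3] turn deg [ -0.1   -0.57 -68.93] len 66 68.9
```

View pics/w17.png

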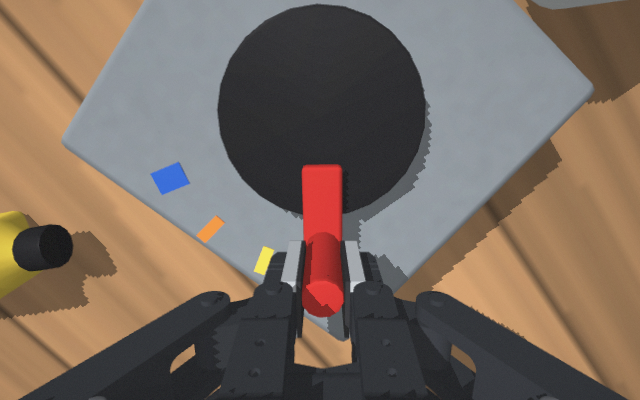

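```bash
python3 - <<'E'
from d import *
v=np.arange(0,1.26,.05);p=np.array([target(a,0)[0] for a in v])
print((np.diff(p[:,:2],axis=0)*1e3).round(1).tolist())
E
```

```text
[[-2.3, 1.8], [-2.2, 1.9], [-2.1, 2.0], [-2.0, 2.1], [-1.8, 2.2], [-1.7, 2.3], [-1.6, 2.4], [-1.5, 2.5], [-1.4, 2.6], [-1.2, 2.6], [-1.1, 2.7], [-1.0, 2.7], [-0.8, 2.8], [-0.7, 2.8], [-0.5, 2.8], [-0.4, 2.9], [-0.3, 2.9], [-0.1, 2.9], [0.0, 2.9], [0.2, 2.9], [0.3, 2.9], [0.5, 2.9], [0.6, 2.8], [0.7, 2.8], [0.9, 2.8]]
```

carry_out --moves '[[[-2.3,1.8,0,0,0,-2.87,10],[-2.2,1.9,0,0,0,-2.87,10],[-2.1,2.0,0,0,0,-2.87,10],[-2.0,2.1,0,0,0,-2.87,10],[-1.8,2.2,0,0,0,-2.87,10],[-1.7,2.3,0,0,0,-2.87,10],[-1.6,2.4,0,0,0,-2.87,10],[-1.5,2.5,0,0,0,-2.87,10],[-1.4,2.6,0,0,0,-2.87,10],[-1.2,2.6,0,0,0,-2.87,10],[-1.1,2.7,0,0,0,-2.87,10],[-1.0,2.7,0,0,0,-2.87,10]]]'

```text
t: 27.95
tcp_pos: [0.4972, -0.2837, 0.1024]
ee_rot: [2.043, 0.327, -2.061]
wrist_force: [-1.4, -1.4, 4.9]
gripper_width: 0.0146
```

```bash
python3 - <<'E'
from d import *
st();cur()
snap('wrist','w18')
x,T=target(.6,.1)
real(x,T)
E
```

```text
t 27.95 tcp [ 0.4972 -0.2837  0.1024] x [-0.009 -0.    -1.   ] y [ 0.31  -0.951 -0.002] F [-1.4 -1.4  4.9] w 0.0146 q [ 0.17  0.52  0.39  1.87 -0.26  0.81 -0.57]
peg-angle-from-tcp dial = 0.571 r 0.0583
 total shift mm [ 0.1  0.9 -2.4] turn deg [-0.04 -0.53  0.1 ] len 3 0.5
```

View pics/w18.png

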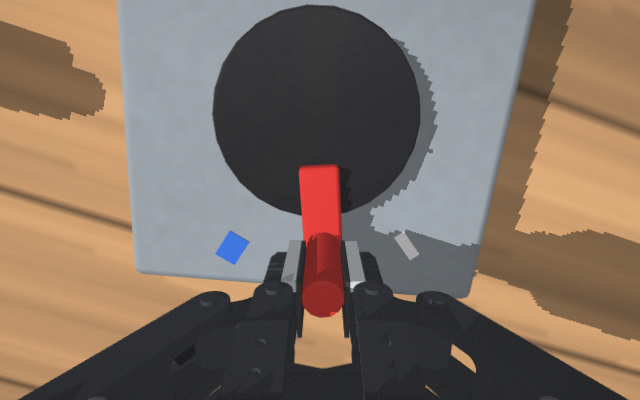

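carry_out --moves '[[[-0.8,2.8,0,0,0,-2.87,10],[-0.7,2.8,0,0,0,-2.87,10],[-0.5,2.8,0,0,0,-2.87,10],[-0.4,2.9,0,0,0,-2.87,10],[-0.3,2.9,0,0,0,-2.87,10],[-0.1,2.9,0,0,0,-2.87,10],[0,2.9,0,0,0,-2.87,10],[0.2,2.9,0,0,0,-2.87,10],[0.3,2.9,0,0,0,-2.87,10],[0.5,2.9,0,0,0,-2.87,10],[0.6,2.8,0,0,0,-2.87,10],[0.7,2.8,0,0,0,-2.87,10]]]'

```text
t: 29.2
tcp_pos: [0.495, -0.25, 0.1024]
ee_rot: [-2.056, 0.295, 2.074]
wrist_force: [-7.2, -3.0, 8.3]
gripper_width: 0.0149
```

carry_out --moves '[[[0,0,0,0,0,0,10],[0,0,0,0,0,0,10],[0,0,0,0,0,0,10],[0,0,0,0,0,0,10]]]'

```text
t: 29.6
tcp_pos: [0.4951, -0.2499, 0.1024]
ee_rot: [-2.057, 0.292, 2.075]
wrist_force: [-5.6, -2.3, 8.4]
gripper_width: 0.0148
```

```bash
python3 - <<'E'
from d import *
import cv2
st();cur()
c,im=snap('wrist','w19');np.save('w19.npy',c)
_,im=snap('top','t19');cv2.imwrite('pics/t19c.png',cv2.resize(im[120:260,220:480],None,fx=3,fy=3,interpolation=2))
_,im=snap('side','s19')
E
```

```text
t 29.6 tcp [ 0.4951 -0.2499  0.1024] x [-0.008  0.006 -1.   ] y [-0.282 -0.96  -0.003] F [-5.6 -2.3  8.4] w 0.0148 q [ 0.    0.52  0.53  1.91 -0.36  0.81 -1.13]
peg-angle-from-tcp dial = 1.158 r 0.0588
```

View pics/w19.png

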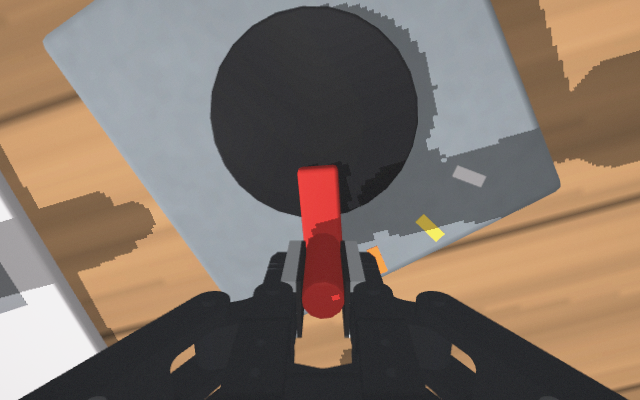

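View pics/t19c.png

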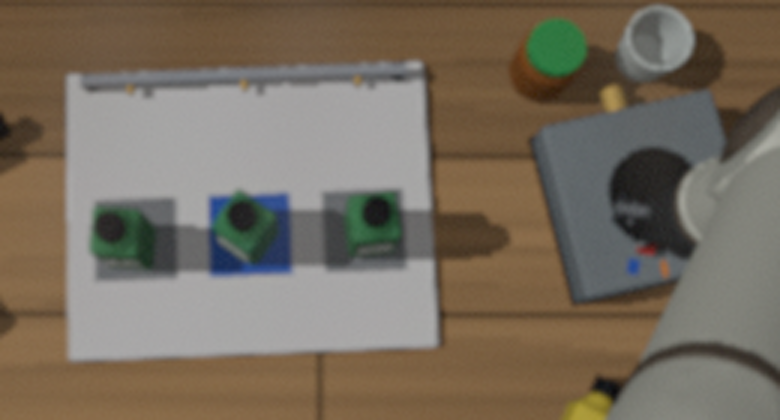

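View pics/s19.png

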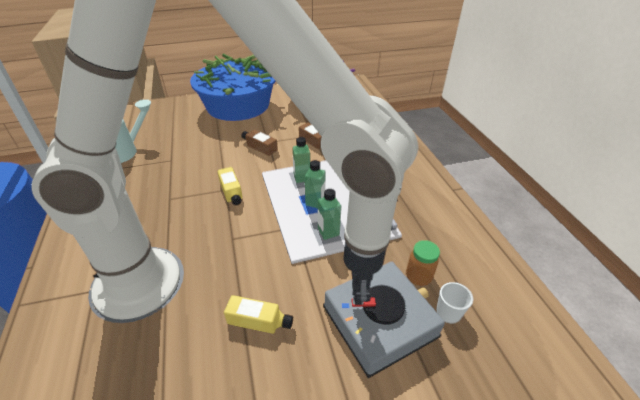

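```bash
python3 - <<'E'
from d import *
from h import *
c=np.load('w19.npy',allow_pickle=True).item()
p=plane(c,[[323,302]],.135)[0];print(p)
d=p[:2]-ax;print("dial by pegtop",np.radians(a0)-np.arctan2(d[1],d[0])%(2*np.pi),np.hypot(*d))
e=plane(c,[[318.5,168],[323,236]],.092);d=e[1]-e[0];print("dial by arm",np.radians(a0)-np.arctan2(d[1],d[0])%(2*np.pi))
# bottle check: cap by side+top
cs,ct=ctrl.get_calibration("side"),ctrl.get_calibration("top")
X,r=tri([(ct,(220+242/3,120+215/3)),(cs,(315,166))]);print("cap centre",X.round(4),np.round(r,4),"rel spot",((X-spot)*1e3).round(1))
E
```

```text
[ 0.49423334 -0.25035949  0.135     ]
dial by pegtop 1.1460496626073775 0.05945262235598473
dial by arm 1.1379108309035688
cap centre [0.5126 0.1602 0.1494] [0.0003 0.0003] rel spot [ -0.4  -0.8 137.4]
```

carry_out --moves '[[[0.5,1.3,0,0,0,-1.4,10],[0.6,1.3,0,0,0,-1.4,10],[0,0,0,0,0,0,10],[0,0,0,0,0,0,10],[0,0,0,0,0,0,10],[0,0,0,0,0,0,10],[0,0,0,0,0,0,10],[0,0,0,0,0,0,10]]]'

```text
t: 30.55
tcp_pos: [0.4957, -0.2471, 0.1024]
ee_rot: [-2.028, 0.339, 2.048]
wrist_force: [-7.3, -2.0, 11.2]
gripper_width: 0.015
```

```bash
python3 - <<'E'
from d import *
from h import *
s,_=st();cur();print(np.abs(s["joint_vel"]).max())
c,im=snap('wrist','w20')
p=plane(c,[[323,302]],.135)[0];d=p[:2]-ax;print("dial by pegtop",np.radians(a0)-np.arctan2(d[1],d[0])%(2*np.pi))
_,im=snap('top','t20');cv2.imwrite('pics/t20c.png',cv2.resize(im[120:260,220:480],None,fx=3,fy=3,interpolation=2))
t=cv2.imread('pics/top0.png')
# displacement of bystanders by phase correlation
for n,(x0,y0,x1,y1) in dict(left=(248,183,275,215),right=(330,178,360,212),jar=(388,124,418,155),cup=(424,118,455,148)).items():
    A=cv2.cvtColor(t[y0:y1,x0:x1],6).astype(float);B=cv2.cvtColor(im[y0:y1,x0:x1],6).astype(float);print(n,np.round(cv2.phaseCorrelate(A,B),2))
E
```

```text
t 30.55 tcp [ 0.4957 -0.2471  0.1024] x [-0.008  0.006 -1.   ] y [-0.328 -0.945 -0.003] F [-7.3 -2.  11.2] w 0.015 q [-0.01  0.52  0.55  1.91 -0.37  0.82 -1.17]
peg-angle-from-tcp dial = 1.205 r 0.0588
0.0017433408115610852
dial by pegtop 1.193819154885472Traceback (most recent call last):
  File "<stdin>", line 10, in <module>
    return _wrapfunc(a, 'round', decimals=decimals, out=out)
    return _wrapit(obj, method, *args, **kwds)
    conv = _array_converter(obj)
ValueError: setting an array element with a sequence. The requested array has an inhomogeneous shape after 1 dimensions. The detected shape was (2,) + inhomogeneous part.
```

View pics/w20.png

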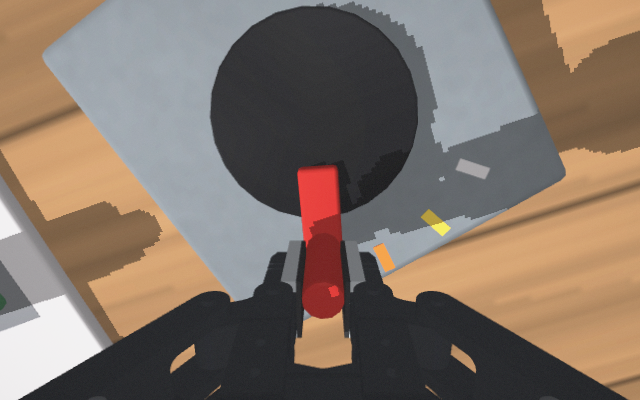

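```bash
python3 - <<'E'
from h import *
t=cv2.imread('pics/top0.png');im=cv2.imread('pics/t20.png')
for n,(x0,y0,x1,y1) in dict(left=(248,183,275,215),right=(330,178,360,212),jar=(388,124,418,155),cup=(424,118,455,148)).items():
    A=cv2.cvtColor(t[y0:y1,x0:x1],6).astype(float);B=cv2.cvtColor(im[y0:y1,x0:x1],6).astype(float);print(n,cv2.phaseCorrelate(A,B))
print(ctrl.job_done()); st()
E
```

```text
left ((0.5846000559337625, 0.03364973133729343), 1.02441317292335)
right ((-0.013686074018975702, -0.1802077097205519), 0.7957579042377888)
jar ((-0.09596539426319417, -0.13418025719687066), 1.0398642663327908)
cup ((0.004589298813032272, -0.14758553901785199), 0.9561903860069265)
the job is handed in; nothing more can be done
None
the job is handed in; nothing more can be done
```

The fallen green bottle now stands on the empty blue square, released. The dial is held at about its third notch, and the job is handed in. `job_done()` reports no verdict, so the results below are my own last checks.

- **How it was done:** I gripped the bottle with the tool leaning 45°, tilted it upright, set it down until the force showed contact, then eased off and let go. Only then did I grip the red peg and turn it along its arc, holding it with a 40 N grip.
- **Bottle:** the cap, measured from two views, is within 1 mm of the square's centre, and the bottle looks upright in both fixed views. The base met the board about 2 mm lower than my estimate, and pressing reached about 26 N before I backed off.
- **Dial:** it reads 1.205 rad from the tool position and 1.194 rad from the wrist image; an earlier cross-check at about 1.15 rad agreed within 0.02 rad. Joint speeds were almost zero at the end.
- **Bystanders:** in the top view both standing bottles, the jar and the cup moved by 0.6 pixel or less, roughly 2 mm.
- **Trouble on the way:** early pitch tests drove the arm to its joint limits, and it had to be freed at about t = 5–6 s. One fast move overshot by about 3 cm in free air and settled back. Clock time at the last check was about 30.6 s of the 66 s allowed.

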